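Change the punches in the V-block grinding fixture

TASK

Change the press punches in the blue grinding fixture. Its strap is held down by the knurled hand nut: nobody has marked which way the nut's thread runs, so find out by trying it one way and the other, slacken it until the strap's pads stand clear, and only then swing the strap right round off the punches by its red handle. Lay every reground punch (bright, green ring) in the blue tray; put every dull punch from the board (dark, red ring) into a free V of the fixture, tail first, down on both flanks and pushed right up against the back stop, then swing the strap back square across, screw the nut fully tight again, and leave the other things on the bench where they are.

Things in the scene. Friction and masses are not known exactly. Their poses are not given: they have to be found in the camera images.
- fixture: grinding fixture fixed to the bench: blue base plate 180 x 310 x 20 mm; origin under its centre, +x to its back, +y to its left. A clamp post with the hand nut stands at its centre. At y = +110 and -110 mm is a station for one punch, which lies along x, tail to the back, square end sticking out in front. One or two reground punches start clamped in it, so a station may be empty
- seat_left (a point): where the centre of a seated punch's tail face belongs in the left station: fixture x +55, y +110, z 65 mm, axes as the fixture; the punch's origin is then at fixture x -15. The shank rests on two 90-degree V rests, 16 mm long, centred at fixture x -56 and +38 (a 78 mm gap between them for fingers), mouths 46 mm wide; the back stop's face is at x +55, its top 73 mm up
- seat_right (a point): the same for the right station: fixture x +55, y -110, z 65 mm. Sliding a punch along its V takes up to about 10 N
- nut_grip (a point): grip point of the round knurled black hand nut, on its vertical axis, 140 mm above the bench when tight. The nut is 46 mm across; 116 to 153 mm up is free to grip all round, below that a 56 mm steel washer and the strap. A yellow stripe on top marks its +x. Coarse thread: it climbs 12 mm a turn and a spring lifts the strap with it
- clamp_nut (a joint): turn of the hand nut from fully tight, rad: 0 tight, growing as it slackens, whichever way that is: the hand of the thread is not known and must be found by turning it. The strap's two sprung brass pads come clear of the punches at 1.6 rad; the nut stops at 4.2 rad and does not come off. It turns with about 0.2 N m and stays where it is left
- strap (a joint): swing of the strap about the post, rad: 0 square across both stations (pads over the punches), growing counter-clockwise seen from above to 1.57, where it lies lengthwise between the stations, handle to the front, clear of both; stops at -0.1 and 1.75; stays where it is left (0.12 N m)
- strap_handle (a point): grip point of the red upright handle on the strap's left end: a pin 16 mm across standing 40 mm above the strap, 140 mm from the post's axis; this point is 24 mm above the strap's top and 135 mm above the bench when tight. The strap is a dark steel bar 38 mm wide, 16 mm thick
- ground1: reground punch, bright, green ring (may be absent); starts clamped in a station. Shape and frame as dull1
- ground2: the same, may be absent (one or two are there)
- dull1: dull punch, dark, red ring (may be absent); starts on the board, tail away from the robot. Round shank 30 mm across, 130 long, then a square end 30 x 30 x 25 mm; 0.55 to 0.78 kg. Origin on its axis at the place to grip; +x along the axis to the tail face, 70 mm off; the square end's face is 85 mm the other way. Heavy point 9 mm towards the square end. Lying flat, its axis is 15 mm up
- dull2: the same, may be absent (one or two are there)
- dull1_tail (a point): centre of dull1's tail end face
- dull2_tail (a point): centre of dull2's tail end face
- tray: loose blue plastic tray, outside 240 x 200 x 55 mm, walls and floor 5 mm, about 1.2 kg; origin at the centre of its underside, long side along its x. It stands left or right of the fixture
- board: fixed plywood board with a rubber face, 240 x 200 x 12 mm, on the other side of the fixture; origin at the centre of its underside
- oil_can: bystander, to be left alone: small green oil can with a yellow band and a spout, 68 mm across, 165 mm tall; origin at the centre of its foot
- wheel: bystander, to be left alone: pink spare grinding wheel lying flat, 124 mm across, 22 mm thick; origin at the centre of its underside
- brush: bystander, to be left alone: hand brush lying on the bench; origin at the centre of its underside
- mug: bystander, to be left alone: white mug, 72 mm across, 85 mm tall; origin at the centre of its foot
- gauge_case: bystander, to be left alone: closed dark wooden gauge case, 100 x 60 x 30 mm; origin at the centre of its underside
- paste_jar: bystander, to be left alone: amber jar with a black cap, 56 mm across, 76 mm tall; origin at the centre of its foot

How it is judged (in metres and radians):
On the way, in this order (a step that is already met when the one before it is completed fails the run):
1. the nut is slackened until the pads stand clear, the strap still lying across (value of joint clamp_nut above 1.9 rad and value of joint strap between -0.25 and 0.25 rad), for 0.2 s.
2. the strap is swung off the punches (value of joint strap above 1.2 rad), for 0.2 s.
3. with the strap off, every reground punch is in the tray and every dull punch is seated in a V against its back stop (((x of dull1_tail in the frame of seat_left between -0.003 and 0.003 m and y of dull1_tail in the frame of seat_left between -0.003 and 0.003 m and z of dull1_tail in the frame of seat_left between -0.003 and 0.003 m and angle between the x axis of dull1 and the x axis of fixture, either way round below 0.04 rad) or (x of dull1_tail in the frame of seat_right between -0.003 and 0.003 m and y of dull1_tail in the frame of seat_right between -0.003 and 0.003 m and z of dull1_tail in the frame of seat_right between -0.003 and 0.003 m and angle between the x axis of dull1 and the x axis of fixture, either way round below 0.04 rad)) and ((x of dull2_tail in the frame of seat_left between -0.003 and 0.003 m and y of dull2_tail in the frame of seat_left between -0.003 and 0.003 m and z of dull2_tail in the frame of seat_left between -0.003 and 0.003 m and angle between the x axis of dull2 and the x axis of fixture, either way round below 0.04 rad) or (x of dull2_tail in the frame of seat_right between -0.003 and 0.003 m and y of dull2_tail in the frame of seat_right between -0.003 and 0.003 m and z of dull2_tail in the frame of seat_right between -0.003 and 0.003 m and angle between the x axis of dull2 and the x axis of fixture, either way round below 0.04 rad)) and x of ground1 in the frame of tray between -0.1 and 0.1 m and y of ground1 in the frame of tray between -0.09 and 0.09 m and z of ground1 in the frame of tray between 0.005 and 0.04 m and x of ground2 in the frame of tray between -0.1 and 0.1 m and y of ground2 in the frame of tray between -0.09 and 0.09 m and z of ground2 in the frame of tray between 0.005 and 0.04 m and value of joint strap above 1 rad), for 0.3 s.
4. the strap is swung back across the stations, the nut still slack (value of joint strap between -0.15 and 0.15 rad and value of joint clamp_nut above 1.2 rad), for 0.2 s.
At the end, for the whole second after the job is handed in: every dull punch in a V, tail within 3 mm of the seat point in each direction, axis within 0.04 rad of the fixture's; every reground punch inside the tray; strap within 0.15 rad of square across; nut within 0.15 rad of fully tight; all at rest (((x of dull1_tail in the frame of seat_left between -0.003 and 0.003 m and y of dull1_tail in the frame of seat_left between -0.003 and 0.003 m and z of dull1_tail in the frame of seat_left between -0.003 and 0.003 m and angle between the x axis of dull1 and the x axis of fixture, either way round below 0.04 rad) or (x of dull1_tail in the frame of seat_right between -0.003 and 0.003 m and y of dull1_tail in the frame of seat_right between -0.003 and 0.003 m and z of dull1_tail in the frame of seat_right between -0.003 and 0.003 m and angle between the x axis of dull1 and the x axis of fixture, either way round below 0.04 rad)) and ((x of dull2_tail in the frame of seat_left between -0.003 and 0.003 m and y of dull2_tail in the frame of seat_left between -0.003 and 0.003 m and z of dull2_tail in the frame of seat_left between -0.003 and 0.003 m and angle between the x axis of dull2 and the x axis of fixture, either way round below 0.04 rad) or (x of dull2_tail in the frame of seat_right between -0.003 and 0.003 m and y of dull2_tail in the frame of seat_right between -0.003 and 0.003 m and z of dull2_tail in the frame of seat_right between -0.003 and 0.003 m and angle between the x axis of dull2 and the x axis of fixture, either way round below 0.04 rad)) and x of ground1 in the frame of tray between -0.1 and 0.1 m and y of ground1 in the frame of tray between -0.09 and 0.09 m and z of ground1 in the frame of tray between 0.005 and 0.04 m and x of ground2 in the frame of tray between -0.1 and 0.1 m and y of ground2 in the frame of tray between -0.09 and 0.09 m and z of ground2 in the frame of tray between 0.005 and 0.04 m and linear speed of each of ground1, ground2, dull1, dull2 below 0.03 m/s and value of joint each of clamp_nut, strap below 0.15 rad and value of joint strap above -0.15 rad); the robot touches nothing.
It fails at once if another thing on the bench was shifted more than 40 mm (distance of any of oil_can, wheel, brush, mug, gauge_case, paste_jar from where it was at the start of the episode above 0.04 m).
Of ground1, ground2 only 1 to 2 are there at a start; the rules pass over those that are not, and their reading is None.
Of dull1, dull2 only 1 to 2 are there at a start; the rules pass over those that are not, and their reading is None.
At some moment in a run one of tray may be knocked a few centimetres aside while the robot is not near it.
Once in a run the grip may slacken for a moment while it holds something.
It also fails if it takes over 210 s, if anything falls off the work surface, if the arm or the gripper's body presses on something with over 40 N, if the wrist force passes 120 N, or if a joint passes its speed limit or range.

ROBOT

A 6-joint arm with a two-finger parallel gripper is mounted at the origin on the work surface. World frame = base frame: x ahead of the robot, y to its left, z up, the work surface at z = 0. Lengths are in mm, angles in rad, forces in N, time in s.
With the tool pointing down it reaches from about 275 to 1000 mm from the base axis. Payload 8.4 kg.
Tool frame: the origin (TCP) lies on the mounting face of the last link; the fingertips stand 173 mm ahead of it and the grasp point (between the pads) lies 155 mm ahead of it; z points along the fingers, y is the line along which they close (so a half turn about z gives the same grasp; the last joint's range is limited). The gripper opens to 85 mm and grips with 20 to 120 N. Pads are 22 mm wide; open, the fingers measure 114 mm over their backs; the gripper's body (76 mm by 85 mm) begins 54 mm behind the grasp point. The pads swing forward as they close: fully open they stand 13 mm farther back than shut.
Start: joints at [1.241, 0.353, 1.633, -0, 1.155, -0.002], TCP at [201.225, 591.725, 404.681] pointing down, gripper open.
Joint ranges: [-2.63, 2.63], [-0.92, 2.1], [0.06, 2.66], [-1.3, 4.44], [0, 2.69], [-3.02, 3.02]. Speed limits (rad/s): [2.22, 2.22, 2.79, 3.14, 3.14, 3.14].

INTERFACE

Orientations are given as [roll, pitch, yaw] about the fixed x, y, z axes, in that order (R = Rz(yaw) Ry(pitch) Rx(roll)).
In Python, from rig import r gives the robot as it stands.
- The arm moves only by the tool apply_moves, never from a script. Its argument "deltas" is a list of rows, each an object with "claw": the gripper command: -1 is fully open, 1 is shut, values between are in proportion; "delta_pos": the shift along the tool's x, y, z in cm, a list of three; "yaw": the turn about the tool's z in rad. In form: [{"claw": claw, "delta_pos": [tx, ty, tz], "yaw": yaw}, ...]. A call has 1 to 8 rows; each row shifts and turns the commanded pose from where the row before left it, along the tool's axes as they then stand; what a row does not reach is not made up. A row lasts 1/8 s, in which the tool goes at most 62.5 mm and 10.7 degrees, less where a joint would pass 70% of its speed; a pose out of reach is approached as far as the arm can. A call with a gripper value outside its range is refused whole. The fingers move at their own pace and stop on an object; "grip_force" is the grip in N (left out, the last holds). Time passes only in rows, so rows that do not move let the fingers close. It gives the time, the measured TCP pose, the force, the opening and the grip force at its end, in the units of the state.
- r.sense(): the state, without advancing time (a new reading comes with each control period).
- r.grab_frame(name): name is "scene" or "top"; returns a dict with "img" (420x560x3 uint8, blue, green, red), "z_map" (420x560 float32, mm along the optical axis (not along the pixel's ray), 0 where there is no reading), "fx", "fy", "cx", "cy" (pixels), "eye" and "rotation" of the camera in the world. Camera axes: x right, y up, looking along -z (the intrinsics and any distortion apply to the point x, -y, -z); pixel columns grow to the right and rows downward; lengths in mm; the calibration is good to about 2 mm. A picture is of the moment at which its call begins.
- r.sign_off(): hands the job in; it is judged then, once.
The state is a dict: "clock": time; "qpos": joint angles; "qvel": joint speeds; "joint_efforts": joint torques, N m; "eef_pos": TCP position; "tcp_rot": TCP orientation; "contact_force": force on the tool from outside, world axes, zero at the start; "wrist_torque": the same for the moment, N m; "opening": opening from 0.0 (shut) to 1.0 (fully open); "grasp_force": force on a finger pad.
Only numpy, scipy, OpenCV 4.12 (cv2) and the standard library are available. Lean on these libraries where they do the work, as an engineer would, in place of code of your own. Each camera call takes 0.05 s, during which the arm holds its last target. There are 200 camera calls.

## Working session

There is one attempt and no reset: what is moved stays moved. The work goes in short steps, Python scripts to look and compute and a tool call to move; the robot and the scene stay as the last step left them, time stands still between calls to the robot, and variables do not carry over. Pictures are saved under pics/ and viewed, at most 14 in all, crops included, and the job is handed in when it is done.

Besides the shell and the picture viewer there is one more tool, called after ">>>" as a command line: name --argument value ..., lists and objects as JSON in quotes. apply_moves: Moves the arm, as the interface text tells. Its arguments: {"type":"object","properties":{"deltas":{"type":"array"},"grip_force":{"type":"number"}},"required":["deltas"]}

```bash
mkdir -p pics; ls; python3 - <<'E'
from rig import r
import cv2
s=r.sense(); print(s)
for n in("scene","top"):
    f=r.grab_frame(n); cv2.imwrite(f"pics/{n}0.png",f["img"]); print(n,f["fx"],f["fy"],f["cx"],f["cy"],f["eye"],f["rotation"],[k for k in f])
E
```

```text
pics
{'clock': 0.0, 'qpos': array([ 1.24057880e+00,  3.53679989e-01,  1.63413910e+00,  6.08658697e-06,
        1.15520609e+00, -2.41572651e-03]), 'qvel': array([-1.82083363e-04,  1.56760434e-03, -2.69565690e-05, -1.45333107e-03,
       -1.42354236e-03, -4.66310404e-04]), 'joint_efforts': array([ 9.44325948e-04, -6.05258060e+01, -3.42058825e+01,  2.13591698e-04,
        9.44887928e-03, -2.50203340e-05]), 'eef_pos': array([201.15891975, 591.49520216, 403.93949783]), 'tcp_rot': array([-3.14016015e+00, -9.02552841e-06,  2.81378839e+00]), 'contact_force': array([ 0.4108735 ,  0.67872668, -0.13404755]), 'wrist_torque': array([ 0.0596908 ,  0.00678012, -0.04262519]), 'grasp_force': 0.0, 'opening': 1.0012088305481681}
scene 390.8261464277782 390.8261464277782 278.16639832536396 215.52747407673178 [1264.73486773  -34.81027678  730.75757333] [0.82247765 0.01148646 1.49861708] ['img', 'z_map', 'fx', 'fy', 'cx', 'cy', 'eye', 'rotation']
top 457.24983605799275 457.24983605799275 280.4597360168574 209.99776272367058 [ 398.22292443  -16.36647377 1447.50417236] [ 0.16311124  0.01685165 -1.55144901] ['img', 'z_map', 'fx', 'fy', 'cx', 'cy', 'eye', 'rotation']
```

View pics/top0.png

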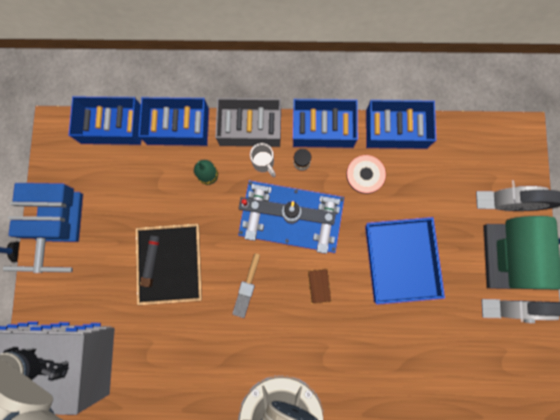

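View pics/scene0.png

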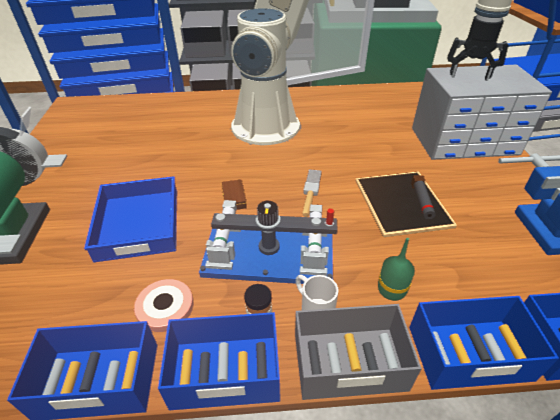

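The top view shows: fixture at about (290,215) with a ground punch at (253,212) and another at (327,222), nut at (292,210) and red handle at (244,202). One dull punch lies on the board at (150,262), the tray is at (404,260), and the brush (246,290) and gauge case (319,286) are in front. The mug (262,157) and jar (302,160) are behind the fixture.

```bash
cat > h.py <<'E'
from rig import r
import numpy as np, cv2
from scipy.spatial.transform import Rotation as Ro
def grab(n):
    f=r.grab_frame(n); f["R"]=Ro.from_euler("xyz",f["rotation"]).as_matrix()
    v,u=np.mgrid[:420,:560]; z=f["z_map"]
    c=np.stack([(u-f["cx"])/f["fx"]*z,-(v-f["cy"])/f["fy"]*z,-z],-1)
    f["P"]=c@f["R"].T+f["eye"]; f["hsv"]=cv2.cvtColor(f["img"],cv2.COLOR_BGR2HSV); return f
def proj(f,p):
    c=(np.asarray(p)-f["eye"])@f["R"]; return f["cx"]+f["fx"]*c[...,0]/-c[...,2], f["cy"]-f["fy"]*c[...,1]/-c[...,2]
def ray(f,u,v,z):
    d=f["R"]@np.array([(u-f["cx"])/f["fx"],-(v-f["cy"])/f["fy"],-1]); return f["eye"]+d*(z-f["eye"][2])/d[2]
def mask(f,h,smin,vmin,x,y,z):
    P=f["P"];H=f["hsv"]; hh=H[...,0]
    m=((hh>=h[0])&(hh<=h[1])) if h[0]<=h[1] else ((hh>=h[0])|(hh<=h[1]))
    m&=(H[...,1]>=smin)&(H[...,2]>=vmin)
    for i,b in enumerate((x,y,z)): m&=(P[...,i]>b[0])&(P[...,i]<b[1])
    return m
def rect(P): 
    (c,s,a)=cv2.minAreaRect(P[:,:2].astype(np.float32)); return np.round(c,1),np.round(s,1),round(a,1)
E
python3 - <<'E'
from h import *
f=grab("top")
def show(n,m):
    P=f["P"][m]; print(n,len(P),P.mean(0).round(1) if len(P) else'',*(rect(P) if len(P)>3 else ()), np.percentile(P[:,2],[5,50,95]).round(1) if len(P) else '')
print(f["P"][300,420],f["P"][200,100])
X=(300,900)
show("base",mask(f,(100,130),120,40,X,(-160,160),(10,30)))
show("tray",mask(f,(100,130),120,40,(250,600),(-450,-150),(-5,65)))
show("trayrim",mask(f,(100,130),120,40,(250,600),(-450,-150),(45,65)))
show("trayfloor",mask(f,(100,130),120,40,(250,600),(-450,-150),(-3,15)))
show("handle",mask(f,(170,8),120,60,(350,600),(0,250),(80,180)))
show("nut",mask(f,(0,180),0,0,(350,600),(-100,60),(140,175)))
show("green",mask(f,(40,85),60,40,(350,600),(-200,200),(50,110)))
show("dull",mask(f,(0,180),0,0,(200,500),(220,460),(25,60)))
show("dullring",mask(f,(170,8),100,60,(200,500),(220,460),(20,60)))
show("board",mask(f,(0,180),0,0,(200,500),(200,500),(7,18)))
c=f["img"][140:320,110:350]; cv2.imwrite("pics/top0c.png",cv2.resize(c,(800,600),interpolation=cv2.INTER_CUBIC))
g=grab("scene");c=g["img"][160:295,180:360]; cv2.imwrite("pics/sc0c.png",cv2.resize(c,(800,600),interpolation=cv2.INTER_CUBIC))
E
```

```text
[ 361.07171064 -424.62906095   -1.01007559] [658.81397944 597.67550773   1.62819319]
base 2555 [612.  -19.4  20.3] [701.3  -9.6] [301.3 390.8] 89.9 [15.1 20.3 25.6]
tray 4696 [ 482.6 -352.7   11.1] [ 475.5 -300.1] [248.6 299.9] 0.1 [ 0.5  6.  54.7]
trayrim 448 [ 451.6 -309.1   54.8] [ 480.  -361.4] [241.7 197. ] 5.6 [49.2 54.9 59.5]
trayfloor 3990 [ 483.3 -365.     5.4] [ 478.6 -303.9] [234.3 301.9] 3.0 [ 0.4  5.4 10.6]
handle 0  
nut 31 [597.  -21.7 151.3] [596.1 -20.9] [28.9  7.2] 89.9 [142.  152.6 157.8]
green 0  
dull 365 [442.8 414.4  38.8] [445.1 416.3] [ 32.2 110.8] 82.8 [29.4 39.6 45.7]
dullring 0  
board 2780 [413.2 351.8  12.4] [351.3 350. ] [298.5 287.7] 0.9 [ 8.  12.5 16.8]
```

View pics/top0c.png

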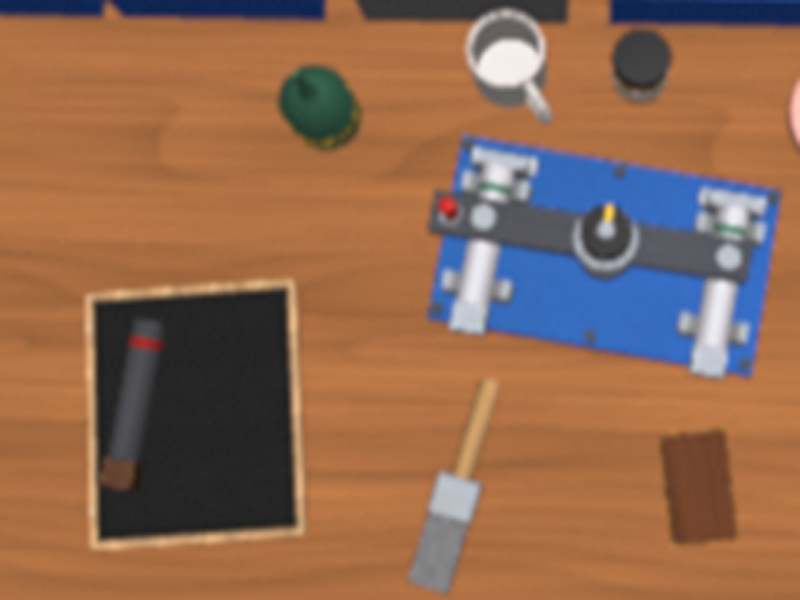

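The crop shows strap, nut with yellow stripe, red handle at the left end (450,207), ground punches with tail (green ring) to the back; dull punch from brown square end (120,473) to tail (148,325).

```bash
python3 - <<'E'
from h import *
f=grab("top")
def big(m):
    n,l,s,_=cv2.connectedComponentsWithStats(m.astype(np.uint8)); return l==1+np.argmax(s[1:,4])
def show(n,m):
    P=f["P"][m]; print(n,len(P),P.mean(0).round(1) if len(P) else'',*(rect(P) if len(P)>3 else ()), np.percentile(P[:,2],[5,50,95]).round(1) if len(P) else '')
k=np.ones((3,3),np.uint8)
# base: blue pixels cast on plane z=20
def plane(m,z):
    vs,us=np.nonzero(m); return np.array([ray(f,u,v,z) for u,v in zip(us,vs)])
b=(f["hsv"][...,0]>95)&(f["hsv"][...,0]<130)&(f["hsv"][...,1]>120)
reg=np.zeros_like(b);reg[175:262,232:350]=1
m=b&reg; q=plane(m,20); print("base",rect(q))
reg[:]=0;reg[212:308,355:450]=1; m=b&reg; print("tray@55",rect(plane(m,55)))
red=((f["hsv"][...,0]<8)|(f["hsv"][...,0]>170))&(f["hsv"][...,1]>130)&(f["hsv"][...,2]>60)
reg[:]=0;reg[190:212,232:256]=1; m=red&reg; vs,us=np.nonzero(m);print("handle px",us.mean(),vs.mean(),m.sum(),f["P"][m].mean(0), ray(f,us.mean(),vs.mean(),145))
reg[:]=0;reg[225:295,137:170]=1; m=red&reg; vs,us=np.nonzero(m);print("ring",m.sum(),ray(f,us.mean(),vs.mean(),40))
show("nut",mask(f,(0,180),0,0,(500,680),(-100,60),(143,175)))
m=reg.astype(bool)&(f["P"][...,2]>30)&(f["P"][...,2]<70); show("dull",big(m))
m=reg.astype(bool)&(f["hsv"][...,2]>42)&(f["P"][...,2]>22); P=f["P"][big(m)]; show("dull2",big(m))
y=(f["hsv"][...,0]>18)&(f["hsv"][...,0]<35)&(f["hsv"][...,1]>130)&(f["P"][...,2]>100); vs,us=np.nonzero(y); print("stripe",[(ray(f,u,v,158).round(0)[:2],u,v) for u,v in zip(us,vs)])
E
```

```text
base (array([614.4, -21.6]), array([305.5, 176.2]), 80.9)
tray@55 (array([ 480.7, -364.4]), array([241.3, 206.6]), 6.1)
handle px 243.84 201.28 25 [635.25989151 116.01760416 149.03648259] [636.00545772 116.43536034 145.        ]
ring 33 [520.85471454 404.33254996  40.        ]
nut 208 [615.9 -21.6 154.4] [615.9 -22. ] [43.8 43.6] 2.8 [150.  154.3 159.8]
dull 480 [464.8 412.2  39.7] [466.9 414.6] [ 32.5 154.3] 83.2 [31.6 40.3 46.3]
dull2 508 [465.  410.8  41.8] [438.7 206. ] [451.5 154.5] 82.3 [29.7 39.9 46.3]
stripe [(array([878., 111.]), np.int64(248), np.int64(120)), (array([ 862., -266.]), np.int64(376), np.int64(127)), (array([634., -23.]), np.int64(292), np.int64(202)), (array([634., -26.]), np.int64(293), np.int64(202)), (array([631., -20.]), np.int64(291), np.int64(203)), (array([631., -23.]), np.int64(292), np.int64(203)), (array([631., -26.]), np.int64(293), np.int64(203)), (array([628., -20.]), np.int64(291), np.int64(204)), (array([628., -23.]), np.int64(292), np.int64(204)), (array([628., -26.]), np.int64(293), np.int64(204)), (array([625., -23.]), np.int64(292), np.int64(205)), (array([625., -26.]), np.int64(293), np.int64(205))]
```

```bash
cat >> h.py <<'E'
def rows(pts,claw=-1,start=None):
    """pts: list of (x,y,z_grasp,yaw,n). prints tool-axis rows (cm)"""
    s=r.sense(); p=np.array(s["eef_pos"]); yaw=s["tcp_rot"][2]; out=[]
    for x,y,z,w,n in pts:
        t=np.array([x,y,z+155.]); dy=(w-yaw+np.pi)%(2*np.pi)-np.pi; n=n or int(max(np.ceil(np.linalg.norm(t-p)/60),np.ceil(abs(dy)/.18),1)); st=(t-p)/n
        for i in range(n):
            c,q=np.cos(yaw),np.sin(yaw); T=np.array([[c,q,0],[q,-c,0],[0,0,-1]])
            d=T@st/10; out.append((*d.round(2),round(-dy/n,3))); yaw+=dy/n
        p=t
    for i in range(0,len(out),8): print("["+",".join('{"claw":%g,"delta_pos":[%g,%g,%g],"yaw":%g}'%(claw,*o) for o in out[i:i+8])+"]")
E
python3 -c "
from h import *
rows([(615.5,-21.7,240,1.536,0),(615.5,-21.7,141,1.536,3)])"
```

```text
[{"claw":-1,"delta_pos":[-4.54,-3.44,0.07],"yaw":0.098},{"claw":-1,"delta_pos":[-4.85,-2.98,0.07],"yaw":0.098},{"claw":-1,"delta_pos":[-5.12,-2.49,0.07],"yaw":0.098},{"claw":-1,"delta_pos":[-5.34,-1.97,0.07],"yaw":0.098},{"claw":-1,"delta_pos":[-5.51,-1.44,0.07],"yaw":0.098},{"claw":-1,"delta_pos":[-5.62,-0.89,0.07],"yaw":0.098},{"claw":-1,"delta_pos":[-5.68,-0.34,0.07],"yaw":0.098},{"claw":-1,"delta_pos":[-5.69,0.22,0.07],"yaw":0.098}]
[{"claw":-1,"delta_pos":[-5.64,0.78,0.07],"yaw":0.098},{"claw":-1,"delta_pos":[-5.54,1.33,0.07],"yaw":0.098},{"claw":-1,"delta_pos":[-5.38,1.87,0.07],"yaw":0.098},{"claw":-1,"delta_pos":[-5.17,2.39,0.07],"yaw":0.098},{"claw":-1,"delta_pos":[-4.91,2.88,0.07],"yaw":0.098},{"claw":-1,"delta_pos":[0,0,3.3],"yaw":-0},{"claw":-1,"delta_pos":[0,0,3.3],"yaw":-0},{"claw":-1,"delta_pos":[0,0,3.3],"yaw":-0}]
```

>>> apply_moves --deltas '[{"claw": -1, "delta_pos": [-4.54, -3.44, 0.07], "yaw": 0.098}, {"claw": -1, "delta_pos": [-4.85, -2.98, 0.07], "yaw": 0.098}, {"claw": -1, "delta_pos": [-5.12, -2.49, 0.07], "yaw": 0.098}, {"claw": -1, "delta_pos": [-5.34, -1.97, 0.07], "yaw": 0.098}, {"claw": -1, "delta_pos": [-5.51, -1.44, 0.07], "yaw": 0.098}, {"claw": -1, "delta_pos": [-5.62, -0.89, 0.07], "yaw": 0.098}, {"claw": -1, "delta_pos": [-5.68, -0.34, 0.07], "yaw": 0.098}, {"claw": -1, "delta_pos": [-5.69, 0.22, 0.07], "yaw": 0.098}]' --grip_force 60

```text
clock: 1.25
eef_pos: [457.3, 212.9, 399.3]
tcp_rot: [3.141, -0.0, 2.027]
contact_force: [1.4, 1.0, -0.8]
opening: 1.001
grasp_force: 0.0
```

>>> apply_moves --deltas '[{"claw": -1, "delta_pos": [-5.64, 0.78, 0.07], "yaw": 0.098}, {"claw": -1, "delta_pos": [-5.54, 1.33, 0.07], "yaw": 0.098}, {"claw": -1, "delta_pos": [-5.38, 1.87, 0.07], "yaw": 0.098}, {"claw": -1, "delta_pos": [-5.17, 2.39, 0.07], "yaw": 0.098}, {"claw": -1, "delta_pos": [-4.91, 2.88, 0.07], "yaw": 0.098}, {"claw": -1, "delta_pos": [0, 0, 0], "yaw": 0}, {"claw": -1, "delta_pos": [0, 0, 0], "yaw": 0}]'

```text
clock: 2.12
eef_pos: [616.3, -20.9, 395.2]
tcp_rot: [-3.14, -0.0, 1.54]
contact_force: [-0.4, -0.1, -0.1]
opening: 1.001
grasp_force: 0.0
```

```bash
python3 -c "
from h import *
s=r.sense();print(s['clock'],s['qpos'].round(3),s['eef_pos'].round(1),s['tcp_rot'].round(3))
g=grab('scene')
# nut axis from scene depth
m=mask(g,(0,180),0,0,(560,680),(-80,40),(120,158));print(m.sum(),g['P'][m].mean(0),rect(g['P'][m]))
print(proj(g,[615.5,-21.7,152]))
c=g['img'][150:295,170:365]; cv2.imwrite('pics/sc1c.png',cv2.resize(c,(800,600),interpolation=cv2.INTER_CUBIC))
rows([(615.5,-21.7,139,1.536,3)])"
```

```text
2.125 [-0.036  0.349  1.661  0.     1.132 -0.005] [616.3 -20.9 395.2] [-3.14 -0.    1.54]
428 [624.63758422 -18.52210328 145.33334568] (array([617. , -18.4]), array([46.2, 45.6]), 51.9)
(np.float64(265.9845504787225), np.float64(207.95242832833205))
[{"claw":-1,"delta_pos":[-0.05,-0.02,3.38],"yaw":0.002},{"claw":-1,"delta_pos":[-0.05,-0.02,3.38],"yaw":0.002},{"claw":-1,"delta_pos":[-0.05,-0.02,3.38],"yaw":0.002}]
```

View pics/sc1c.png

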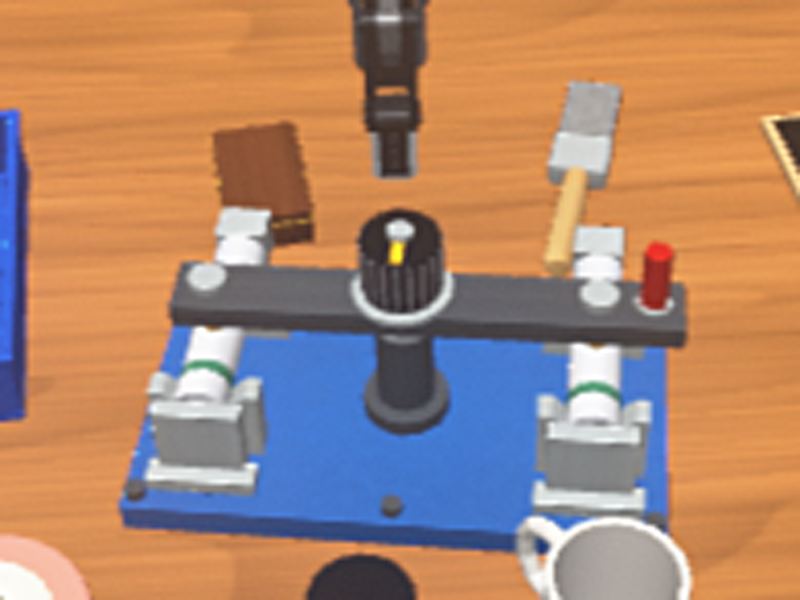

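The crop shows the gripper directly above the nut (400,240); both punches are clamped and the handle is at (657,275). Descend and grip the nut.

>>> apply_moves --deltas '[{"claw": -1, "delta_pos": [0, 0, 3.4], "yaw": 0}, {"claw": -1, "delta_pos": [0, 0, 3.4], "yaw": 0}, {"claw": -1, "delta_pos": [0, 0, 3.3], "yaw": 0}, {"claw": 1, "delta_pos": [0, 0, 0], "yaw": 0}, {"claw": 1, "delta_pos": [0, 0, 0], "yaw": 0}, {"claw": 1, "delta_pos": [0, 0, 0], "yaw": 0}, {"claw": 1, "delta_pos": [0, 0, 0], "yaw": 0}, {"claw": 1, "delta_pos": [0, 0, 0], "yaw": 0}]' --grip_force 40

```text
clock: 3.18
eef_pos: [615.5, -20.3, 296.7]
tcp_rot: [-3.139, -0.0, 1.54]
contact_force: [-10.7, 1.6, 8.9]
opening: 0.53
grasp_force: 39.8
```

>>> apply_moves --deltas '[{"claw": 1, "delta_pos": [0, 0, 0], "yaw": -0.1}, {"claw": 1, "delta_pos": [0, 0, 0], "yaw": -0.1}, {"claw": 1, "delta_pos": [0, 0, 0], "yaw": -0.1}, {"claw": 1, "delta_pos": [0, 0, 0], "yaw": 0}]'

```text
clock: 3.68
eef_pos: [615.2, -20.4, 296.2]
tcp_rot: [-3.139, -0.002, 1.839]
contact_force: [-10.0, 3.2, 6.8]
opening: 0.525
grasp_force: 40.1
```

```bash
python3 -c "
from h import *
s=r.sense();print(s['qpos'].round(3),s['wrist_torque'].round(3),s['contact_force'].round(1),s['opening'],s['tcp_rot'][2])
"
```

```text
[-3.600e-02  4.570e-01  1.742e+00  1.000e-03  9.450e-01 -3.050e-01] [ 0.317  1.757 -1.056] [-10.    3.2   6.8] 0.5247013647904171 1.8392246198880757
```

Counter-clockwise met 1.06 N m (far above 0.2), so that looks like the tight stop. Try the other way.

>>> apply_moves --deltas '[{"claw": 1, "delta_pos": [0, 0, 0], "yaw": 0.15}, {"claw": 1, "delta_pos": [0, 0, 0], "yaw": 0.15}, {"claw": 1, "delta_pos": [0, 0, 0], "yaw": 0.15}, {"claw": 1, "delta_pos": [0, 0, 0], "yaw": 0.15}, {"claw": 1, "delta_pos": [0, 0, 0], "yaw": 0}]'

```text
clock: 4.3
eef_pos: [615.2, -20.3, 297.1]
tcp_rot: [-3.138, 0.0, 1.238]
contact_force: [-13.8, 2.1, 15.0]
opening: 0.527
grasp_force: 41.0
```

```bash
python3 -c "
from h import *
s=r.sense();print(s['qpos'].round(3),s['wrist_torque'].round(3),s['contact_force'].round(1),s['opening'],s['tcp_rot'][2])
"
```

```text
[-3.600e-02  4.560e-01  1.742e+00  1.000e-03  9.470e-01  2.970e-01] [ 0.308  2.343 -0.204] [-13.8   2.1  15. ] 0.5273277235421531 1.2378059725233053
```

>>> apply_moves --deltas '[{"claw": 1, "delta_pos": [0, 0, -0.03], "yaw": 0.15}, {"claw": 1, "delta_pos": [0, 0, -0.03], "yaw": 0.15}, {"claw": 1, "delta_pos": [0, 0, -0.03], "yaw": 0.15}, {"claw": 1, "delta_pos": [0, 0, -0.03], "yaw": 0.15}, {"claw": 1, "delta_pos": [0, 0, 0], "yaw": 0}]'

```text
clock: 4.92
eef_pos: [615.2, -20.3, 298.2]
tcp_rot: [-3.139, 0.002, 0.638]
contact_force: [-12.9, 2.4, 14.0]
opening: 0.528
grasp_force: 40.8
```

```bash
python3 -c "
from h import *
s=r.sense();print(s['qpos'].round(3),s['wrist_torque'].round(3),s['contact_force'].round(1),s['opening'],s['tcp_rot'][2])
g=grab('scene');f=grab('top')
for a in(g,):
  m=mask(a,(0,180),0,0,(560,700),(30,140),(90,170)); print(np.percentile(a['P'][m][:,2],[50,90]))
c=g['img'][150:295,170:365]; cv2.imwrite('pics/sc2c.png',cv2.resize(c,(800,600),interpolation=cv2.INTER_CUBIC))"
```

```text
[-3.600e-02  4.550e-01  1.741e+00  1.000e-03  9.490e-01  8.970e-01] [ 0.329  2.274 -0.196] [-12.9   2.4  14. ] 0.5282079153765099 0.6378068706423723
[113.82964953 128.76875637]
```

View pics/sc2c.png

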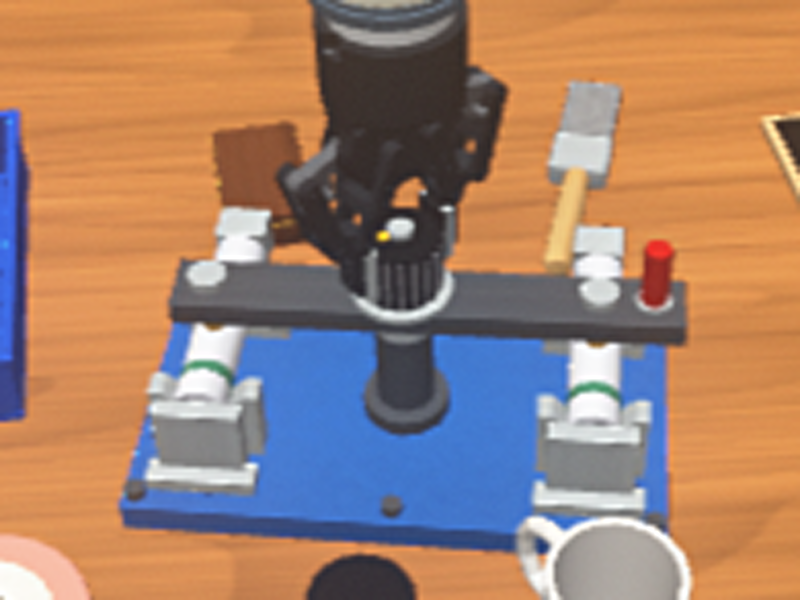

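The stripe moved from (397,252) to (383,237), clockwise from above, and the strap has risen a little: clockwise slackens. Continue.

>>> apply_moves --deltas '[{"claw": 1, "delta_pos": [0, 0, -0.05], "yaw": 0.16}, {"claw": 1, "delta_pos": [0, 0, -0.05], "yaw": 0.16}, {"claw": 1, "delta_pos": [0, 0, -0.03], "yaw": 0.16}, {"claw": 1, "delta_pos": [0, 0, -0.03], "yaw": 0.16}, {"claw": 1, "delta_pos": [0, 0, -0.03], "yaw": 0.16}, {"claw": 1, "delta_pos": [0, 0, -0.03], "yaw": 0.16}]'

```text
clock: 5.78
eef_pos: [615.1, -20.3, 300.0]
tcp_rot: [3.141, 0.004, -0.325]
contact_force: [-12.3, 2.1, 11.1]
opening: 0.523
grasp_force: 40.5
```

>>> apply_moves --deltas '[{"claw": 1, "delta_pos": [0, 0, -0.03], "yaw": 0.16}, {"claw": 1, "delta_pos": [0, 0, -0.03], "yaw": 0.16}, {"claw": 1, "delta_pos": [0, 0, -0.03], "yaw": 0.16}, {"claw": 1, "delta_pos": [0, 0, -0.03], "yaw": 0.16}, {"claw": 1, "delta_pos": [0, 0, -0.03], "yaw": 0.16}, {"claw": 1, "delta_pos": [0, 0, -0.03], "yaw": 0.16}, {"claw": 1, "delta_pos": [0, 0, 0], "yaw": 0}, {"claw": 1, "delta_pos": [0, 0, 0], "yaw": 0}]'

```text
clock: 6.78
eef_pos: [614.9, -20.2, 301.8]
tcp_rot: [3.138, 0.002, -1.28]
contact_force: [-13.1, 2.8, 12.2]
opening: 0.525
grasp_force: 40.8
```

>>> apply_moves --deltas '[{"claw": -1, "delta_pos": [0, 0, 0], "yaw": 0}, {"claw": -1, "delta_pos": [0, 0, 0], "yaw": 0}, {"claw": -1, "delta_pos": [0, 0, 0], "yaw": 0}, {"claw": -1, "delta_pos": [0, 0, -3], "yaw": 0}, {"claw": -1, "delta_pos": [0, 0, -3], "yaw": 0}, {"claw": -1, "delta_pos": [0, 0, -3], "yaw": 0}]'

```text
clock: 7.52
eef_pos: [616.8, -20.9, 390.8]
tcp_rot: [-3.141, -0.0, -1.28]
contact_force: [0.2, -0.2, -0.2]
opening: 1.001
grasp_force: 0.0
```

```bash
python3 -c "
from h import *
s=r.sense();print(s['qpos'].round(3),s['wrist_torque'].round(3),s['contact_force'].round(1),s['opening'],s['tcp_rot'][2])
g=grab('scene')
m=mask(g,(170,8),120,60,(550,700),(50,200),(100,200)); print('handle',g['P'][m].mean(0),g['P'][m].max(0),m.sum())
m=mask(g,(0,180),0,0,(560,700),(30,140),(90,170)); print(np.percentile(g['P'][m][:,2],[50,90]))
c=g['img'][150:295,170:365]; cv2.imwrite('pics/sc3c.png',cv2.resize(c,(800,600),interpolation=cv2.INTER_CUBIC))"
```

```text
[-0.036  0.354  1.665 -0.     1.123  2.815] [ 0.011 -0.012  0.027] [ 0.2 -0.2 -0.2] 1.0010927110356171 -1.2801927288415311
handle [638.70599676 118.32317509 143.65019053] [644.52972303 126.16351523 159.18382305] 99
[117.68282606 131.91163314]
```

View pics/sc3c.png

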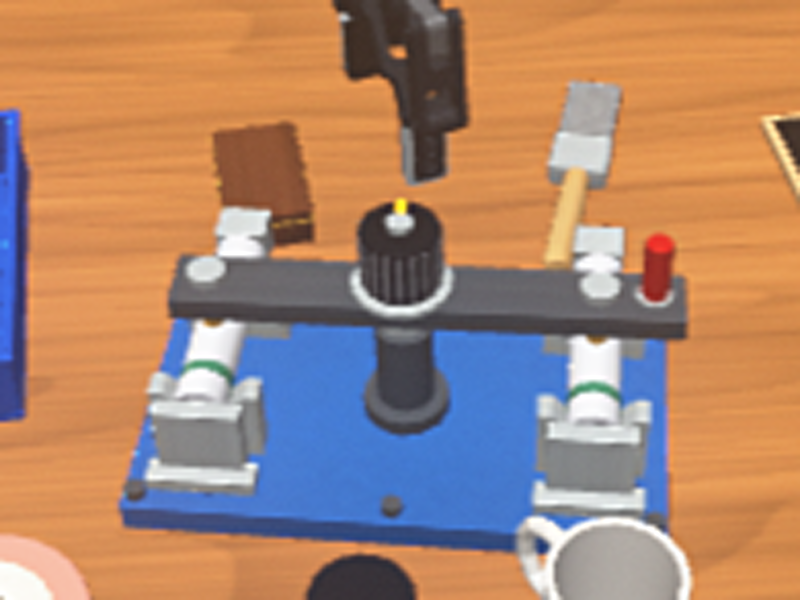

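Stripe now at (400,207), pointing straight away: about half a turn (~3.1 rad) slack; strap is still square and raised ~6 mm. Go to the handle.

```bash
python3 -c "
from h import *
rows([(637,117,236,1.417,15),(637,117,142,1.417,2)])"
```

```text
[{"claw":-1,"delta_pos":[-0.84,-0.39,0.03],"yaw":-0.18},{"claw":-1,"delta_pos":[-0.76,-0.53,0.03],"yaw":-0.18},{"claw":-1,"delta_pos":[-0.65,-0.66,0.03],"yaw":-0.18},{"claw":-1,"delta_pos":[-0.53,-0.77,0.03],"yaw":-0.18},{"claw":-1,"delta_pos":[-0.38,-0.85,0.03],"yaw":-0.18},{"claw":-1,"delta_pos":[-0.22,-0.9,0.03],"yaw":-0.18},{"claw":-1,"delta_pos":[-0.06,-0.93,0.03],"yaw":-0.18},{"claw":-1,"delta_pos":[0.11,-0.92,0.03],"yaw":-0.18}]
[{"claw":-1,"delta_pos":[0.27,-0.89,0.03],"yaw":-0.18},{"claw":-1,"delta_pos":[0.43,-0.83,0.03],"yaw":-0.18},{"claw":-1,"delta_pos":[0.57,-0.74,0.03],"yaw":-0.18},{"claw":-1,"delta_pos":[0.69,-0.62,0.03],"yaw":-0.18},{"claw":-1,"delta_pos":[0.79,-0.49,0.03],"yaw":-0.18},{"claw":-1,"delta_pos":[0.86,-0.34,0.03],"yaw":-0.18},{"claw":-1,"delta_pos":[0.91,-0.18,0.03],"yaw":-0.18},{"claw":-1,"delta_pos":[0,0,4.7],"yaw":-0}]
[{"claw":-1,"delta_pos":[0,0,4.7],"yaw":-0}]
```

>>> apply_moves --deltas '[{"claw": -1, "delta_pos": [-0.84, -0.39, 0.03], "yaw": -0.18}, {"claw": -1, "delta_pos": [-0.76, -0.53, 0.03], "yaw": -0.18}, {"claw": -1, "delta_pos": [-0.65, -0.66, 0.03], "yaw": -0.18}, {"claw": -1, "delta_pos": [-0.53, -0.77, 0.03], "yaw": -0.18}, {"claw": -1, "delta_pos": [-0.38, -0.85, 0.03], "yaw": -0.18}, {"claw": -1, "delta_pos": [-0.22, -0.9, 0.03], "yaw": -0.18}, {"claw": -1, "delta_pos": [-0.06, -0.93, 0.03], "yaw": -0.18}, {"claw": -1, "delta_pos": [0.11, -0.92, 0.03], "yaw": -0.18}]'

```text
clock: 8.57
eef_pos: [627.2, 53.0, 387.3]
tcp_rot: [3.142, -0.0, 0.166]
contact_force: [0.0, -1.8, -0.2]
opening: 1.006
grasp_force: 0.0
```

>>> apply_moves --deltas '[{"claw": -1, "delta_pos": [0.27, -0.89, 0.03], "yaw": -0.18}, {"claw": -1, "delta_pos": [0.43, -0.83, 0.03], "yaw": -0.18}, {"claw": -1, "delta_pos": [0.57, -0.74, 0.03], "yaw": -0.18}, {"claw": -1, "delta_pos": [0.69, -0.62, 0.03], "yaw": -0.18}, {"claw": -1, "delta_pos": [0.79, -0.49, 0.03], "yaw": -0.18}, {"claw": -1, "delta_pos": [0.86, -0.34, 0.03], "yaw": -0.18}, {"claw": -1, "delta_pos": [0.91, -0.18, 0.03], "yaw": -0.18}, {"claw": -1, "delta_pos": [0, 0, 0], "yaw": 0}]'

```text
clock: 9.57
eef_pos: [636.0, 117.6, 385.2]
tcp_rot: [3.141, -0.0, 1.419]
contact_force: [0.4, 0.4, -0.7]
opening: 1.0
grasp_force: 0.0
```

```bash
python3 -c "
from h import *
s=r.sense();print(s['qpos'].round(3),s['eef_pos'],s['tcp_rot'][2])
rows([(637,117,142,1.417,3)])"
```

```text
[0.181 0.404 1.603 0.    1.134 0.332] [635.96493765 117.61517283 385.17041111] 1.4193105696206807
[{"claw":-1,"delta_pos":[-0.02,0.04,2.94],"yaw":0.001},{"claw":-1,"delta_pos":[-0.02,0.04,2.94],"yaw":0.001},{"claw":-1,"delta_pos":[-0.02,0.04,2.94],"yaw":0.001}]
```

>>> apply_moves --deltas '[{"claw": -1, "delta_pos": [0, 0, 2.9], "yaw": 0}, {"claw": -1, "delta_pos": [0, 0, 2.9], "yaw": 0}, {"claw": -1, "delta_pos": [0, 0, 2.6], "yaw": 0}, {"claw": 1, "delta_pos": [0, 0, 0], "yaw": 0}, {"claw": 1, "delta_pos": [0, 0, 0], "yaw": 0}, {"claw": 1, "delta_pos": [0, 0, 0], "yaw": 0}, {"claw": 1, "delta_pos": [0, 0, 0], "yaw": 0}, {"claw": 1, "delta_pos": [0, 0, 0], "yaw": 0}]' --grip_force 30

```text
clock: 10.58
eef_pos: [636.0, 117.3, 302.0]
tcp_rot: [3.141, -0.001, 1.42]
contact_force: [-0.4, 1.7, 1.2]
opening: 0.176
grasp_force: 29.5
```

```bash
python3 -c "
from h import *
s=r.sense();p=s['eef_pos'];print(p,s['opening'],s['contact_force'],s['tcp_rot'])
c=np.array([615.7,-20.7]); d=p[:2]-c; R=np.hypot(*d); a=np.arctan2(d[1],d[0]); print(R,a,a-np.pi/2)
w=s['tcp_rot'][2]; N=10
rows([(c[0]+R*np.cos(a+i*1.58/N),c[1]+R*np.sin(a+i*1.58/N),p[2]-155,w+i*1.58/N,1) for i in range(1,N+1)],claw=1)"
```

```text
[636.04762277 117.33882622 301.98820182] 0.1762370433378084 [-0.42267529  1.7406933   1.18438101] [ 3.14053862e+00 -5.93066504e-04  1.41960839e+00]
139.53043860179795 1.424445169515091 -0.14635115727980552
[{"claw":1,"delta_pos":[-0.18,-2.19,0],"yaw":-0.158},{"claw":1,"delta_pos":[-0.18,-2.19,0],"yaw":-0.158},{"claw":1,"delta_pos":[-0.18,-2.19,0],"yaw":-0.158},{"claw":1,"delta_pos":[-0.18,-2.19,0],"yaw":-0.158},{"claw":1,"delta_pos":[-0.18,-2.19,0],"yaw":-0.158},{"claw":1,"delta_pos":[-0.18,-2.19,0],"yaw":-0.158},{"claw":1,"delta_pos":[-0.18,-2.19,0],"yaw":-0.158},{"claw":1,"delta_pos":[-0.18,-2.19,0],"yaw":-0.158}]
[{"claw":1,"delta_pos":[-0.18,-2.19,0],"yaw":-0.158},{"claw":1,"delta_pos":[-0.18,-2.19,0],"yaw":-0.158}]
```

>>> apply_moves --deltas '[{"claw": 1, "delta_pos": [-0.18, -2.19, 0], "yaw": -0.158}, {"claw": 1, "delta_pos": [-0.18, -2.19, 0], "yaw": -0.158}, {"claw": 1, "delta_pos": [-0.18, -2.19, 0], "yaw": -0.158}, {"claw": 1, "delta_pos": [-0.18, -2.19, 0], "yaw": -0.158}]'

```text
clock: 11.08
eef_pos: [550.0, 103.4, 301.9]
tcp_rot: [3.14, -0.001, 2.057]
contact_force: [1.1, 0.9, 1.8]
opening: 0.171
grasp_force: 29.7
```

>>> apply_moves --deltas '[{"claw": 1, "delta_pos": [-0.18, -2.19, 0], "yaw": -0.158}, {"claw": 1, "delta_pos": [-0.18, -2.19, 0], "yaw": -0.158}, {"claw": 1, "delta_pos": [-0.18, -2.19, 0], "yaw": -0.158}, {"claw": 1, "delta_pos": [-0.18, -2.19, 0], "yaw": -0.158}, {"claw": 1, "delta_pos": [-0.18, -2.19, 0], "yaw": -0.158}, {"claw": 1, "delta_pos": [-0.18, -2.19, 0], "yaw": -0.158}, {"claw": 1, "delta_pos": [0, 0, 0], "yaw": 0}, {"claw": 1, "delta_pos": [0, 0, 0], "yaw": 0}]'

```text
clock: 12.08
eef_pos: [476.5, -1.1, 301.2]
tcp_rot: [-3.141, -0.003, 2.996]
contact_force: [-6.5, 1.3, 4.9]
opening: 0.178
grasp_force: 30.0
```

>>> apply_moves --deltas '[{"claw": -1, "delta_pos": [0, 0, 0], "yaw": 0}, {"claw": -1, "delta_pos": [0, 0, 0], "yaw": 0}, {"claw": -1, "delta_pos": [0, 0, 0], "yaw": 0}, {"claw": -1, "delta_pos": [0, 0, -4], "yaw": 0}, {"claw": -1, "delta_pos": [0, 0, -4], "yaw": 0}]'

```text
clock: 12.7
eef_pos: [477.4, -1.2, 382.0]
tcp_rot: [-3.141, -0.001, 2.999]
contact_force: [1.3, -0.3, 0.8]
opening: 1.001
grasp_force: 0.0
```

```bash
python3 -c "
from h import *
s=r.sense();print(s['qpos'].round(3),s['eef_pos'],s['tcp_rot'][2])
f=grab('top');g=grab('scene')
for a in(g,):
  m=mask(a,(170,8),120,60,(400,700),(-100,200),(100,200)); print('handle',a['P'][m].mean(0),m.sum())
c=g['img'][150:295,170:365]; cv2.imwrite('pics/sc4c.png',cv2.resize(c,(800,600),interpolation=cv2.INTER_CUBIC))"
```

```text
[-0.006  0.148  1.963 -0.     1.031 -1.434] [477.39920431  -1.19293222 381.97726799] 2.999365774049082
handle [479.76904976  -1.15567249 143.15874425] 81
```

View pics/sc4c.png

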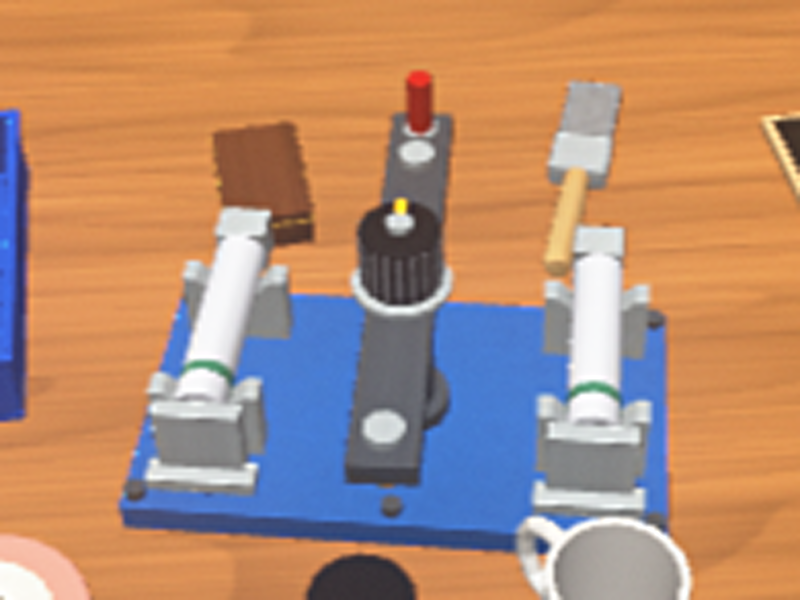

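The strap lies lengthwise, handle at (420,100) front, both punches free. Now the right ground punch.

```bash
python3 -c "
from h import *
rows([(584.5,-127.3,200,2.99,0),(584.5,-127.3,69,2.99,0)])"
```

```text
[{"claw":-1,"delta_pos":[-4.08,-3.66,1.01],"yaw":0.003},{"claw":-1,"delta_pos":[-4.09,-3.65,1.01],"yaw":0.003},{"claw":-1,"delta_pos":[-4.1,-3.64,1.01],"yaw":0.003},{"claw":-1,"delta_pos":[0,0,4.37],"yaw":-0},{"claw":-1,"delta_pos":[0,0,4.37],"yaw":-0},{"claw":-1,"delta_pos":[0,0,4.37],"yaw":-0}]
```

>>> apply_moves --deltas '[{"claw": -1, "delta_pos": [-4.08, -3.66, 1.01], "yaw": 0.003}, {"claw": -1, "delta_pos": [-4.09, -3.65, 1.01], "yaw": 0.003}, {"claw": -1, "delta_pos": [-4.1, -3.64, 1.01], "yaw": 0.003}, {"claw": -1, "delta_pos": [0, 0, 0], "yaw": 0}, {"claw": -1, "delta_pos": [0, 0, 3], "yaw": 0}, {"claw": -1, "delta_pos": [0, 0, 3], "yaw": 0}]' --grip_force 70

```text
clock: 13.55
eef_pos: [582.5, -126.8, 290.0]
tcp_rot: [3.141, -0.0, 2.99]
contact_force: [-0.1, 0.5, 0.3]
opening: 1.0
grasp_force: 0.0
```

```bash
python3 -c "
from h import *
g=grab('scene')
m=mask(g,(0,180),0,160,(520,660),(-170,-80),(60,90)); m&=g['hsv'][...,1]<40
P=g['P'][m]; print(len(P),P.mean(0)); d=P[:,:2]-P[:,:2].mean(0); u=np.linalg.svd(d,full_matrices=0)[2][0]; print(u, np.arctan2(u[1],u[0]))
x=P[:,:2]@[.989,-.149]; print(np.percentile(x,[1,99])-np.dot([584.5,-127.3],[.989,-.149]))
y=P[:,:2]@[.149,.989]; print(np.percentile(y,[5,50,95])-np.dot([584.5,-127.3],[.149,.989]))
c=g['img'][150:295,170:365]; cv2.imwrite('pics/sc5c.png',cv2.resize(c,(800,600),interpolation=cv2.INTER_CUBIC))
rows([(584.5,-127.3,69,2.99,0)])"
```

```text
615 [ 595.44822916 -126.21569725   75.56955612]
[ 0.98196486 -0.1890635 ] -0.19020835574758482
[-64.46744567  76.28180567]
[-21.93986657   3.75192219  25.23335251]
[{"claw":-1,"delta_pos":[-0.18,-0.02,3.1],"yaw":0},{"claw":-1,"delta_pos":[-0.18,-0.02,3.1],"yaw":0}]
```

View pics/sc5c.png

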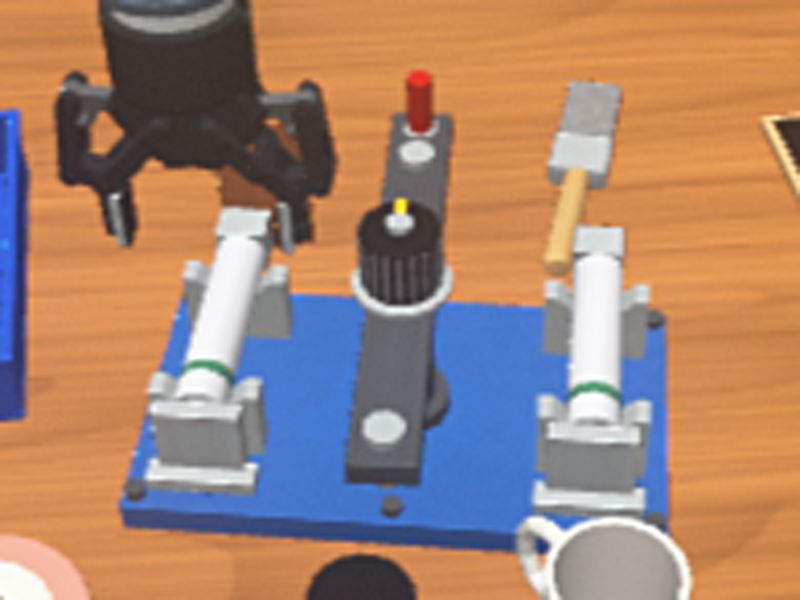

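The open fingers straddle the right punch at (120,225) and (290,225). Go down and grip.

>>> apply_moves --deltas '[{"claw": -1, "delta_pos": [-0.15, 0, 3.1], "yaw": 0}, {"claw": -1, "delta_pos": [-0.15, 0, 3.1], "yaw": 0}, {"claw": -1, "delta_pos": [0, 0, 0], "yaw": 0}, {"claw": 1, "delta_pos": [0, 0, 0], "yaw": 0}, {"claw": 1, "delta_pos": [0, 0, 0], "yaw": 0}, {"claw": 1, "delta_pos": [0, 0, 0], "yaw": 0}, {"claw": 1, "delta_pos": [0, 0, 0], "yaw": 0}, {"claw": 1, "delta_pos": [0, 0, 0], "yaw": 0}]' --grip_force 70

```text
clock: 14.6
eef_pos: [586.5, -127.2, 230.5]
tcp_rot: [3.14, 0.001, 2.99]
contact_force: [-1.1, 5.9, 9.1]
opening: 0.325
grasp_force: 68.3
```

```bash
python3 -c "
from h import *
f=grab('top')
b=(f['hsv'][...,0]>95)&(f['hsv'][...,0]<130)&(f['hsv'][...,1]>120);reg=np.zeros_like(b);reg[212:320,352:460]=1
vs,us=np.nonzero(b&reg);print('tray',rect(np.array([ray(f,u,v,55) for u,v in zip(us,vs)])))
rows([(584.5,-127.3,150,2.99,2),(492.5,-408.4,150,-3.036,8),(492.5,-408.4,60,-3.036,3)],claw=1)"
```

```text
tray (array([ 480.7, -364.4]), array([241.4, 206.6]), 6.1)
[{"claw":1,"delta_pos":[0.1,-0.02,-3.73],"yaw":0},{"claw":1,"delta_pos":[0.1,-0.02,-3.73],"yaw":0},{"claw":1,"delta_pos":[0.61,-3.65,0],"yaw":-0.032},{"claw":1,"delta_pos":[0.72,-3.63,0],"yaw":-0.032},{"claw":1,"delta_pos":[0.84,-3.6,0],"yaw":-0.032},{"claw":1,"delta_pos":[0.95,-3.57,0],"yaw":-0.032},{"claw":1,"delta_pos":[1.07,-3.54,0],"yaw":-0.032},{"claw":1,"delta_pos":[1.18,-3.5,0],"yaw":-0.032}]
[{"claw":1,"delta_pos":[1.29,-3.46,0],"yaw":-0.032},{"claw":1,"delta_pos":[1.4,-3.42,0],"yaw":-0.032},{"claw":1,"delta_pos":[0,0,3],"yaw":-0},{"claw":1,"delta_pos":[0,0,3],"yaw":-0},{"claw":1,"delta_pos":[0,0,3],"yaw":-0}]
```

>>> apply_moves --deltas '[{"claw": 1, "delta_pos": [0.1, -0.02, -3.73], "yaw": 0}, {"claw": 1, "delta_pos": [0.1, -0.02, -3.73], "yaw": 0}, {"claw": 1, "delta_pos": [0.61, -3.65, 0], "yaw": -0.032}, {"claw": 1, "delta_pos": [0.72, -3.63, 0], "yaw": -0.032}, {"claw": 1, "delta_pos": [0.84, -3.6, 0], "yaw": -0.032}, {"claw": 1, "delta_pos": [0.95, -3.57, 0], "yaw": -0.032}, {"claw": 1, "delta_pos": [1.07, -3.54, 0], "yaw": -0.032}, {"claw": 1, "delta_pos": [1.18, -3.5, 0], "yaw": -0.032}]'

```text
clock: 15.65
eef_pos: [514.2, -339.6, 303.1]
tcp_rot: [3.141, -0.001, -3.099]
contact_force: [-0.5, -1.3, -6.0]
opening: 0.321
grasp_force: 71.8
```

>>> apply_moves --deltas '[{"claw": 1, "delta_pos": [1.29, -3.46, 0], "yaw": -0.032}, {"claw": 1, "delta_pos": [1.4, -3.42, 0], "yaw": -0.032}, {"claw": 1, "delta_pos": [0, 0, 0], "yaw": 0}]'

```text
clock: 16.02
eef_pos: [490.9, -411.0, 303.1]
tcp_rot: [-3.142, -0.001, -3.039]
contact_force: [0.7, 0.7, -6.9]
opening: 0.324
grasp_force: 71.7
```

```bash
python3 -c "
from h import *
s=r.sense();print(s['eef_pos'],s['tcp_rot'],s['opening'],s['contact_force'])
g=grab('scene')
c=g['img'][110:270,50:265]; cv2.imwrite('pics/sc6c.png',cv2.resize(c,(800,600),interpolation=cv2.INTER_CUBIC))
rows([(492.5,-408.4,60,-3.036,3)],claw=1)"
```

```text
[ 490.89241761 -410.98455712  303.12112635] [-3.14150802e+00 -6.67775893e-04 -3.03887188e+00] 0.32449037011005616 [ 0.66997782  0.71423    -6.89540346]
[{"claw":1,"delta_pos":[-0.04,0.04,2.93],"yaw":-0.001},{"claw":1,"delta_pos":[-0.04,0.04,2.93],"yaw":-0.001},{"claw":1,"delta_pos":[-0.04,0.04,2.93],"yaw":-0.001}]
```

View pics/sc6c.png

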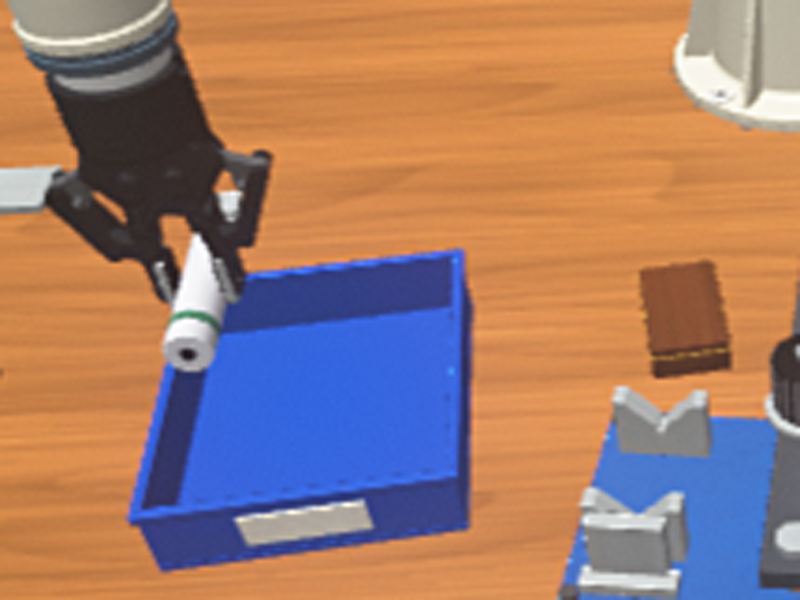

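Punch is held level over the tray's left part at (195,310). Lower and release with part opening.

>>> apply_moves --deltas '[{"claw": 1, "delta_pos": [-0.04, 0.04, 4], "yaw": 0}, {"claw": 1, "delta_pos": [-0.04, 0.04, 4], "yaw": 0}, {"claw": 1, "delta_pos": [-0.04, 0.04, 2], "yaw": 0}, {"claw": 1, "delta_pos": [0, 0, 1.2], "yaw": 0}, {"claw": 1, "delta_pos": [0, 0, 0], "yaw": 0}]'

```text
clock: 16.7
eef_pos: [493.5, -407.5, 191.5]
tcp_rot: [3.141, -0.0, -3.036]
contact_force: [-0.3, 1.6, -5.6]
opening: 0.322
grasp_force: 71.5
```

>>> apply_moves --deltas '[{"claw": -0.35, "delta_pos": [0, 0, 0], "yaw": 0}, {"claw": -0.35, "delta_pos": [0, 0, 0], "yaw": 0}, {"claw": -0.35, "delta_pos": [0, 0, -2], "yaw": 0}, {"claw": -0.35, "delta_pos": [0, 0, -5], "yaw": 0}, {"claw": -1, "delta_pos": [0, 0, -6], "yaw": 0}]'

```text
clock: 17.32
eef_pos: [493.0, -407.5, 324.1]
tcp_rot: [3.141, -0.0, -3.036]
contact_force: [0.4, -0.7, 0.7]
opening: 0.865
grasp_force: 0.0
```

```bash
python3 -c "
from h import *
s=r.sense();print(s['eef_pos'],s['tcp_rot'],s['opening'],s['contact_force'])
rows([(560,-250,215,-3.1,0),(617.3,90.3,215,2.99,0),(617.3,90.3,110,2.99,2)])"
```

```text
[ 493.00700972 -407.48331116  324.10434115] [ 3.14144861e+00 -1.60648990e-04 -3.03641049e+00] 0.8648445786893957 [ 0.42906476 -0.68832596  0.7497929 ]
[{"claw":-1,"delta_pos":[-2.77,4.99,-1.53],"yaw":0.021},{"claw":-1,"delta_pos":[-2.67,5.04,-1.53],"yaw":0.021},{"claw":-1,"delta_pos":[-2.56,5.1,-1.53],"yaw":0.021},{"claw":-1,"delta_pos":[-1.19,5.63,0],"yaw":0.032},{"claw":-1,"delta_pos":[-1.01,5.66,0],"yaw":0.032},{"claw":-1,"delta_pos":[-0.83,5.69,0],"yaw":0.032},{"claw":-1,"delta_pos":[-0.64,5.72,0],"yaw":0.032},{"claw":-1,"delta_pos":[-0.46,5.73,0],"yaw":0.032}]
[{"claw":-1,"delta_pos":[-0.27,5.75,0],"yaw":0.032},{"claw":-1,"delta_pos":[0,0,5.25],"yaw":-0},{"claw":-1,"delta_pos":[0,0,5.25],"yaw":-0}]
```

>>> apply_moves --deltas '[{"claw": -1, "delta_pos": [-2.77, 4.99, -1.53], "yaw": 0.021}, {"claw": -1, "delta_pos": [-2.67, 5.04, -1.53], "yaw": 0.021}, {"claw": -1, "delta_pos": [-2.56, 5.1, -1.53], "yaw": 0.021}, {"claw": -1, "delta_pos": [-1.19, 5.63, 0], "yaw": 0.032}, {"claw": -1, "delta_pos": [-1.01, 5.66, 0], "yaw": 0.032}, {"claw": -1, "delta_pos": [-0.83, 5.69, 0], "yaw": 0.032}, {"claw": -1, "delta_pos": [-0.64, 5.72, 0], "yaw": 0.032}, {"claw": -1, "delta_pos": [-0.46, 5.73, 0], "yaw": 0.032}]'

```text
clock: 18.32
eef_pos: [607.9, 35.3, 369.8]
tcp_rot: [3.141, 0.003, 3.023]
contact_force: [0.7, -0.3, 0.4]
opening: 1.003
grasp_force: 0.0
```

>>> apply_moves --deltas '[{"claw": -1, "delta_pos": [-0.27, 5.75, 0], "yaw": 0.032}, {"claw": -1, "delta_pos": [0, 0, 0], "yaw": 0}, {"claw": -1, "delta_pos": [0, 0, 0], "yaw": 0}]'

```text
clock: 18.7
eef_pos: [617.0, 90.1, 368.7]
tcp_rot: [-3.141, 0.001, 2.993]
contact_force: [-0.2, 0.3, 0.4]
opening: 1.005
grasp_force: 0.0
```

```bash
python3 -c "
from h import *
s=r.sense();print(s['eef_pos'],s['tcp_rot'],s['opening'],s['contact_force'])
f=grab('top'); cv2.imwrite('pics/t7.png',cv2.resize(f['img'][140:320,220:460],(800,600)))
b=(f['hsv'][...,0]>95)&(f['hsv'][...,0]<130)&(f['hsv'][...,1]>120);reg=np.zeros_like(b);reg[212:320,352:460]=1
vs,us=np.nonzero(b&reg);print('tray',rect(np.array([ray(f,u,v,55) for u,v in zip(us,vs)])))
rows([(617.3,90.3,66,2.99,3)])"
```

```text
[617.03275985  90.07418197 368.71693753] [-3.14147184e+00  1.16064329e-03  2.99292024e+00] 1.0046257565121972 [-0.22139222  0.25106179  0.38607599]
tray (array([ 480.8, -364.4]), array([241.2, 206.6]), 6.1)
[{"claw":-1,"delta_pos":[-0,0.03,4.92],"yaw":0.001},{"claw":-1,"delta_pos":[-0,0.03,4.92],"yaw":0.001},{"claw":-1,"delta_pos":[-0,0.03,4.92],"yaw":0.001}]
```

View pics/t7.png

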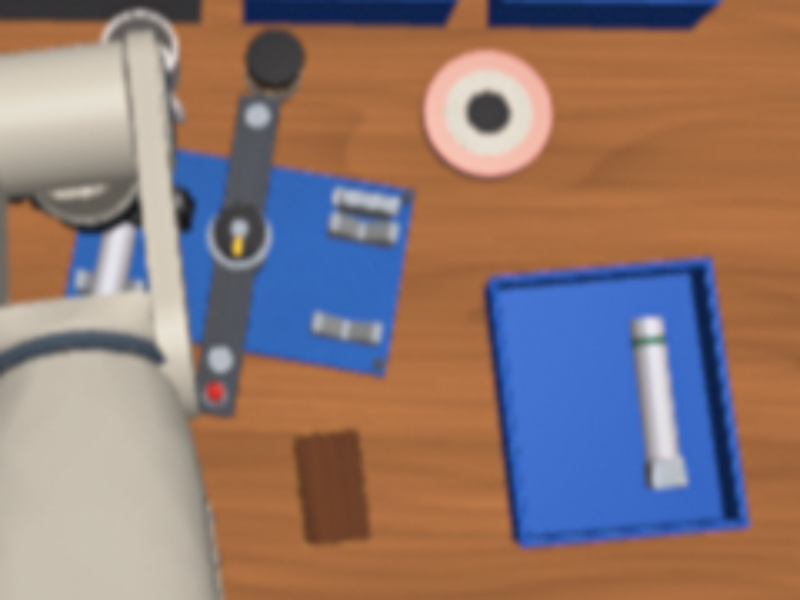

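The first punch lies flat in the tray's right half (658,400); the right station is empty. Grip the left one.

>>> apply_moves --deltas '[{"claw": -1, "delta_pos": [0, 0.03, 5], "yaw": 0}, {"claw": -1, "delta_pos": [0, 0, 5], "yaw": 0}, {"claw": -1, "delta_pos": [0, 0, 4.6], "yaw": 0}, {"claw": -1, "delta_pos": [0, 0, 0], "yaw": 0}, {"claw": 1, "delta_pos": [0, 0, 0], "yaw": 0}, {"claw": 1, "delta_pos": [0, 0, 0], "yaw": 0}, {"claw": 1, "delta_pos": [0, 0, 0], "yaw": 0}, {"claw": 1, "delta_pos": [0, 0, 0], "yaw": 0}]' --grip_force 70

```text
clock: 19.75
eef_pos: [617.9, 90.8, 223.4]
tcp_rot: [3.141, 0.002, 2.992]
contact_force: [-1.8, -0.1, 9.4]
opening: 0.326
grasp_force: 68.2
```

>>> apply_moves --deltas '[{"claw": 1, "delta_pos": [0, 0, 0], "yaw": 0}, {"claw": 1, "delta_pos": [0, 0, -5], "yaw": 0}, {"claw": 1, "delta_pos": [0, 0, -5], "yaw": 0}, {"claw": 1, "delta_pos": [0, 0, -3], "yaw": 0}, {"claw": 1, "delta_pos": [0, 0, 0], "yaw": 0}]'

```text
clock: 20.38
eef_pos: [617.7, 90.7, 353.8]
tcp_rot: [3.14, 0.004, 2.992]
contact_force: [0.5, -0.4, -7.4]
opening: 0.326
grasp_force: 72.1
```

```bash
python3 -c "
from h import *
rows([(560,-200,208,3.03,0),(483,-319,205,-3.036,0),(483,-319,60,-3.036,3)],claw=1)"
```

```text
[{"claw":1,"delta_pos":[0.27,-5.92,-0.18],"yaw":-0.008},{"claw":1,"delta_pos":[0.32,-5.92,-0.18],"yaw":-0.008},{"claw":1,"delta_pos":[0.36,-5.92,-0.18],"yaw":-0.008},{"claw":1,"delta_pos":[0.41,-5.91,-0.18],"yaw":-0.008},{"claw":1,"delta_pos":[0.45,-5.91,-0.18],"yaw":-0.008},{"claw":1,"delta_pos":[2.11,-4.23,0.1],"yaw":-0.072},{"claw":1,"delta_pos":[2.41,-4.06,0.1],"yaw":-0.072},{"claw":1,"delta_pos":[2.7,-3.88,0.1],"yaw":-0.072}]
[{"claw":1,"delta_pos":[0,0,4.83],"yaw":-0},{"claw":1,"delta_pos":[0,0,4.83],"yaw":-0},{"claw":1,"delta_pos":[0,0,4.83],"yaw":-0}]
```

>>> apply_moves --deltas '[{"claw": 1, "delta_pos": [0.27, -5.92, -0.18], "yaw": -0.008}, {"claw": 1, "delta_pos": [0.32, -5.92, -0.18], "yaw": -0.008}, {"claw": 1, "delta_pos": [0.36, -5.92, -0.18], "yaw": -0.008}, {"claw": 1, "delta_pos": [0.41, -5.91, -0.18], "yaw": -0.008}, {"claw": 1, "delta_pos": [0.45, -5.91, -0.18], "yaw": -0.008}, {"claw": 1, "delta_pos": [2.11, -4.23, 0.1], "yaw": -0.072}, {"claw": 1, "delta_pos": [2.41, -4.06, 0.1], "yaw": -0.072}, {"claw": 1, "delta_pos": [2.7, -3.88, 0.1], "yaw": -0.072}]'

```text
clock: 21.38
eef_pos: [481.3, -320.0, 355.0]
tcp_rot: [3.139, -0.003, -3.033]
contact_force: [0.8, 0.1, -5.8]
opening: 0.327
grasp_force: 72.2
```

>>> apply_moves --deltas '[{"claw": 1, "delta_pos": [0, 0, 0], "yaw": 0}, {"claw": 1, "delta_pos": [0, 0, 5], "yaw": 0}, {"claw": 1, "delta_pos": [0, 0, 0], "yaw": 0}, {"claw": 1, "delta_pos": [0, 0, 0], "yaw": 0}]'

```text
clock: 21.88
eef_pos: [483.3, -318.9, 307.4]
tcp_rot: [3.141, -0.001, -3.035]
contact_force: [-0.0, -0.9, -5.4]
opening: 0.327
grasp_force: 72.0
```

```bash
python3 -c "
from h import *
s=r.sense();print(s['eef_pos'],s['tcp_rot'],s['opening'],s['contact_force'])
f=grab('top'); 
b=(f['hsv'][...,0]>95)&(f['hsv'][...,0]<130)&(f['hsv'][...,1]>120);reg=np.zeros_like(b);reg[212:320,352:460]=1
vs,us=np.nonzero(b&reg);print('tray',rect(np.array([ray(f,u,v,55) for u,v in zip(us,vs)])))
g=grab('scene');m=mask(g,(40,90),60,40,(480,680),(-420,-250),(60,250)); print('ring',g['P'][m].mean(0),m.sum())
rows([(483,-319,26,-3.036,3)],claw=1)"
```

```text
[ 483.30106196 -318.89919993  307.39732645] [ 3.14090296e+00 -6.88160985e-04 -3.03499725e+00] 0.3273138289444371 [-0.03776341 -0.85961503 -5.35762472]
tray (array([ 499.7, -357.9]), array([204. , 217.6]), 89.0)
ring [ 530.85302909 -309.77955822  164.09203039] 18
[{"claw":1,"delta_pos":[0.02,0.01,4.26],"yaw":0},{"claw":1,"delta_pos":[0.02,0.01,4.26],"yaw":0},{"claw":1,"delta_pos":[0.02,0.01,4.26],"yaw":0}]
```

```bash
python3 -c "
from h import *
g=grab('scene');m=mask(g,(100,130),120,30,(330,640),(-500,-230),(-5,62)); n,l,st,_=cv2.connectedComponentsWithStats(m.astype(np.uint8)); m=l==1+np.argmax(st[1:,4]); P=g['P'][m]; print(rect(P),np.percentile(P[:,0],[1,99]),np.percentile(P[:,1],[1,99]))
cv2.imwrite('pics/sc8c.png',cv2.resize(g['img'][110:270,50:265],(800,600),interpolation=cv2.INTER_CUBIC))"
```

```text
(array([ 478.7, -370.1]), array([248.3, 206.5]), 6.2) [353.25571852 606.95286922] [-476.24686644 -261.16062347]
```

View pics/sc8c.png

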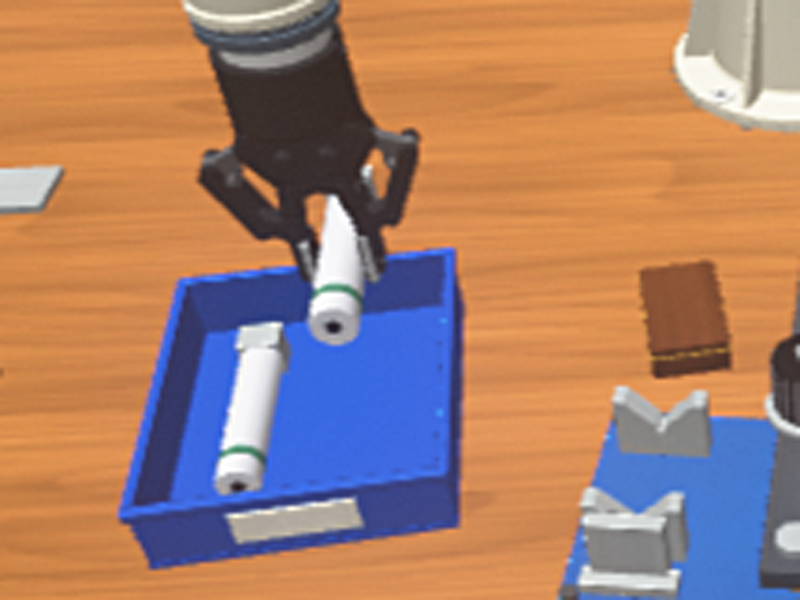

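Tray shifted about 5-7 mm toward -y; both punches fit. Shift a bit and lower.

>>> apply_moves --deltas '[{"claw": 1, "delta_pos": [0, -0.5, 5], "yaw": 0}, {"claw": 1, "delta_pos": [0, 0, 4], "yaw": 0}, {"claw": 1, "delta_pos": [0, 0, 2], "yaw": 0}, {"claw": 1, "delta_pos": [0, 0, 1.5], "yaw": 0}, {"claw": 1, "delta_pos": [0, 0, 0], "yaw": 0}]'

```text
clock: 22.65
eef_pos: [483.7, -324.2, 182.4]
tcp_rot: [3.141, -0.0, -3.035]
contact_force: [0.3, -0.6, -6.4]
opening: 0.325
grasp_force: 72.1
```

>>> apply_moves --deltas '[{"claw": -0.35, "delta_pos": [0, 0, 0], "yaw": 0}, {"claw": -0.35, "delta_pos": [0, 0, 0], "yaw": 0}, {"claw": -0.35, "delta_pos": [0, 0, -2], "yaw": 0}, {"claw": -0.35, "delta_pos": [0, 0, -5], "yaw": 0}, {"claw": -1, "delta_pos": [0, 0, -6], "yaw": 0}, {"claw": -1, "delta_pos": [0, 0, -5], "yaw": 0}]'

```text
clock: 23.4
eef_pos: [483.5, -324.2, 366.9]
tcp_rot: [-3.139, 0.002, -3.035]
contact_force: [0.7, -1.0, -0.1]
opening: 1.002
grasp_force: 0.0
```

```bash
python3 -c "
from h import *
s=r.sense();print(s['eef_pos'],s['tcp_rot'],s['opening'],s['contact_force'],s['qpos'].round(2))
f=grab('top'); reg=np.zeros((420,560),bool);reg[225:295,130:175]=1
m=reg&(f['P'][...,2]>28)&(f['P'][...,2]<60); n,l,st,_=cv2.connectedComponentsWithStats(m.astype(np.uint8)); m=l==1+np.argmax(st[1:,4]); P=f['P'][m]
d=P[:,:2]-P[:,:2].mean(0); u=np.linalg.svd(d,full_matrices=0)[2][0]; print(np.arctan(u[1]/u[0]),rect(P),P.mean(0))
g=grab('scene');P=g['P'];H=g['hsv']
m=mask(g,(0,180),0,0,(350,600),(300,470),(20,60));n,l,st,_=cv2.connectedComponentsWithStats(m.astype(np.uint8)); m=l==1+np.argmax(st[1:,4]);P=g['P'][m];d=P[:,:2]-P[:,:2].mean(0); u=np.linalg.svd(d,full_matrices=0)[2][0]; print(np.arctan(u[1]/u[0]),rect(P),P.mean(0))
cv2.imwrite('pics/sc9c.png',np.hstack([cv2.resize(g['img'][150:265,70:190],(400,383)),cv2.resize(g['img'][150:265,340:460],(400,383))]))"
```

```text
[ 483.47139017 -324.2264966   366.88041974] [-3.13945104e+00  2.48489841e-03 -3.03535036e+00] 1.002189636704639 [ 0.6884217  -0.96671476 -0.10446025] [-0.59  0.33  1.77 -0.    1.05 -2.27]
-0.12621627198169053 (array([466.7, 413.7]), array([ 31.9, 154.7]), 82.9) [464.57674729 411.9306446   39.56564934]
-0.10810381913449485 (array([464.5, 416.8]), array([ 31.7, 159.9]), 83.6) [472.17343749 412.57564602  37.88660526]
```

View pics/sc9c.png

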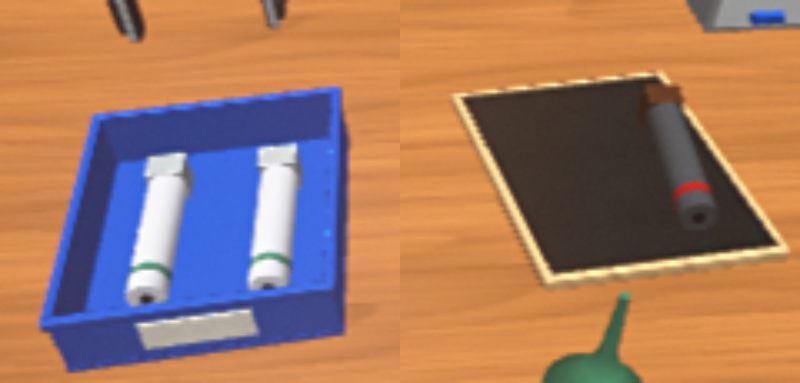

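Both reground punches lie in the tray; the dull one is alone on the board at (680,160), tail toward the camera. Go get it.

```bash
python3 -c "
from h import *
rows([(474,413,215,3.017,14),(474,413,100,3.017,2)])"
```

```text
[{"claw":-1,"delta_pos":[-0.48,5.25,0],"yaw":0.016},{"claw":-1,"delta_pos":[-0.4,5.26,0],"yaw":0.016},{"claw":-1,"delta_pos":[-0.31,5.26,0],"yaw":0.016},{"claw":-1,"delta_pos":[-0.22,5.27,0],"yaw":0.016},{"claw":-1,"delta_pos":[-0.13,5.27,0],"yaw":0.016},{"claw":-1,"delta_pos":[-0.05,5.27,0],"yaw":0.016},{"claw":-1,"delta_pos":[0.04,5.27,0],"yaw":0.016},{"claw":-1,"delta_pos":[0.13,5.27,0],"yaw":0.016}]
[{"claw":-1,"delta_pos":[0.21,5.27,0],"yaw":0.016},{"claw":-1,"delta_pos":[0.3,5.26,0],"yaw":0.016},{"claw":-1,"delta_pos":[0.39,5.26,0],"yaw":0.016},{"claw":-1,"delta_pos":[0.47,5.25,0],"yaw":0.016},{"claw":-1,"delta_pos":[0.56,5.24,0],"yaw":0.016},{"claw":-1,"delta_pos":[0.65,5.23,0],"yaw":0.016},{"claw":-1,"delta_pos":[0,0,5.75],"yaw":0},{"claw":-1,"delta_pos":[0,0,5.75],"yaw":0}]
```

>>> apply_moves --deltas '[{"claw": -1, "delta_pos": [-0.48, 5.25, 0], "yaw": 0.016}, {"claw": -1, "delta_pos": [-0.4, 5.26, 0], "yaw": 0.016}, {"claw": -1, "delta_pos": [-0.31, 5.26, 0], "yaw": 0.016}, {"claw": -1, "delta_pos": [-0.22, 5.27, 0], "yaw": 0.016}, {"claw": -1, "delta_pos": [-0.13, 5.27, 0], "yaw": 0.016}, {"claw": -1, "delta_pos": [-0.05, 5.27, 0], "yaw": 0.016}, {"claw": -1, "delta_pos": [0.04, 5.27, 0], "yaw": 0.016}, {"claw": -1, "delta_pos": [0.13, 5.27, 0], "yaw": 0.016}]'

```text
clock: 24.5
eef_pos: [476.1, 99.1, 363.7]
tcp_rot: [3.141, 0.002, 3.119]
contact_force: [1.9, -0.4, -0.7]
opening: 0.998
grasp_force: 0.0
```

>>> apply_moves --deltas '[{"claw": -1, "delta_pos": [0.21, 5.27, 0], "yaw": 0.016}, {"claw": -1, "delta_pos": [0.3, 5.26, 0], "yaw": 0.016}, {"claw": -1, "delta_pos": [0.39, 5.26, 0], "yaw": 0.016}, {"claw": -1, "delta_pos": [0.47, 5.25, 0], "yaw": 0.016}, {"claw": -1, "delta_pos": [0.56, 5.24, 0], "yaw": 0.016}, {"claw": -1, "delta_pos": [0.65, 5.23, 0], "yaw": 0.016}, {"claw": -1, "delta_pos": [0, 0, 0], "yaw": 0}]'

```text
clock: 25.38
eef_pos: [469.7, 416.6, 363.4]
tcp_rot: [3.14, 0.001, 3.027]
contact_force: [0.3, -0.3, 0.3]
opening: 1.002
grasp_force: 0.0
```

```bash
python3 -c "
from h import *
rows([(474,413,100,3.017,2),(474,413,31,3.017,2)])"
```

```text
[{"claw":-1,"delta_pos":[-0.24,-0.15,5.42],"yaw":0.005},{"claw":-1,"delta_pos":[-0.24,-0.15,5.42],"yaw":0.005},{"claw":-1,"delta_pos":[0,0,3.45],"yaw":-0},{"claw":-1,"delta_pos":[0,0,3.45],"yaw":-0}]
```

>>> apply_moves --deltas '[{"claw": -1, "delta_pos": [-0.24, -0.15, 5.4], "yaw": 0.005}, {"claw": -1, "delta_pos": [-0.24, -0.15, 5.4], "yaw": 0.005}, {"claw": -1, "delta_pos": [0, 0, 3.2], "yaw": 0}, {"claw": -1, "delta_pos": [0, 0, 3.2], "yaw": 0}, {"claw": -1, "delta_pos": [0, 0, 0], "yaw": 0}, {"claw": -1, "delta_pos": [0, 0, 0], "yaw": 0}]'

```text
clock: 26.12
eef_pos: [475.1, 409.9, 192.0]
tcp_rot: [3.141, 0.001, 3.013]
contact_force: [-0.3, -0.1, 0.6]
opening: 1.004
grasp_force: 0.0
```

```bash
python3 -c "
from h import *
rows([(474,413,31,3.017,1)])"
```

```text
[{"claw":-1,"delta_pos":[0.15,0.29,0.6],"yaw":-0.004}]
```

>>> apply_moves --deltas '[{"claw": -1, "delta_pos": [0.1, 0.3, 0.6], "yaw": 0}, {"claw": -1, "delta_pos": [0, 0, 0], "yaw": 0}, {"claw": 1, "delta_pos": [0, 0, 0], "yaw": 0}, {"claw": 1, "delta_pos": [0, 0, 0], "yaw": 0}, {"claw": 1, "delta_pos": [0, 0, 0], "yaw": 0}, {"claw": 1, "delta_pos": [0, 0, 0], "yaw": 0}, {"claw": 1, "delta_pos": [0, 0, 0], "yaw": 0}]' --grip_force 70

```text
clock: 27.0
eef_pos: [474.4, 413.5, 185.3]
tcp_rot: [3.141, 0.001, 3.014]
contact_force: [-0.8, -0.3, 7.3]
opening: 0.331
grasp_force: 70.1
```

>>> apply_moves --deltas '[{"claw": 1, "delta_pos": [0, 0, -3], "yaw": 0}, {"claw": 1, "delta_pos": [0, 0, -5], "yaw": 0}, {"claw": 1, "delta_pos": [0, 0, -5], "yaw": 0}, {"claw": 1, "delta_pos": [0, 0, 0], "yaw": 0}]'

```text
clock: 27.5
eef_pos: [475.0, 413.9, 318.0]
tcp_rot: [3.137, 0.004, 3.014]
contact_force: [0.7, -0.1, -7.2]
opening: 0.326
grasp_force: 71.1
```

```bash
python3 -c "
from h import *
s=r.sense();print(s['eef_pos'],s['tcp_rot'],s['opening'],s['contact_force'],s['qpos'].round(2))
g=grab('scene');cv2.imwrite('pics/sc10c.png',cv2.resize(g['img'][120:270,310:470],(640,600)))
f=grab('top')
for n,a in(('t',f),('s',g)):
  m=mask(a,(172,6),110,50,(420,640),(330,480),(60,220));print(n,m.sum(),a['P'][m].mean(0).round(1))
# station: left origin with 12 mm before stop
c=np.array([615.7,-20.7]);x=np.array([.9888,-.1494]);y=np.array([.1494,.9888]);o=c-27*x+110*y;print(o)
rows([(*o,150,2.99,0),(*o,90,2.99,2)],claw=1)"
```

```text
[474.95698659 413.92668887 317.97181557] [3.13688958 0.00424197 3.01376713] 0.32624151033905946 [ 0.65016823 -0.09940379 -7.23456279] [ 0.71  0.45  1.7  -0.    0.99 -0.73]
t 39 [520.4 401.4 168.8]
s 33 [519.6 402.6 170.8]
[605.4364  92.1018]
[{"claw":1,"delta_pos":[-2.86,-5.02,0.14],"yaw":0.004},{"claw":1,"delta_pos":[-2.88,-5.01,0.14],"yaw":0.004},{"claw":1,"delta_pos":[-2.9,-5,0.14],"yaw":0.004},{"claw":1,"delta_pos":[-2.92,-4.99,0.14],"yaw":0.004},{"claw":1,"delta_pos":[-2.94,-4.97,0.14],"yaw":0.004},{"claw":1,"delta_pos":[-2.96,-4.96,0.14],"yaw":0.004},{"claw":1,"delta_pos":[0,0,3],"yaw":-0},{"claw":1,"delta_pos":[0,0,3],"yaw":-0}]
```

View pics/sc10c.png

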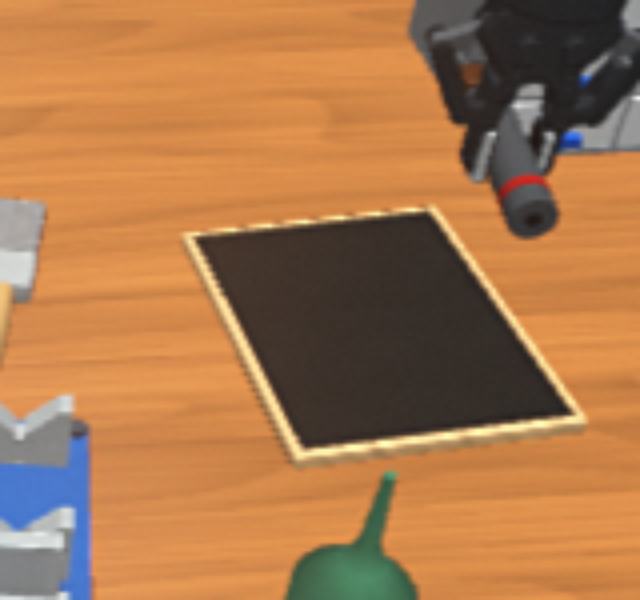

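Dull punch held level, ring at (525,187), board empty. Carry to the left station.

>>> apply_moves --deltas '[{"claw": 1, "delta_pos": [-2.86, -5.02, 0.14], "yaw": 0.004}, {"claw": 1, "delta_pos": [-2.88, -5.01, 0.14], "yaw": 0.004}, {"claw": 1, "delta_pos": [-2.9, -5, 0.14], "yaw": 0.004}, {"claw": 1, "delta_pos": [-2.92, -4.99, 0.14], "yaw": 0.004}, {"claw": 1, "delta_pos": [-2.94, -4.97, 0.14], "yaw": 0.004}, {"claw": 1, "delta_pos": [-2.96, -4.96, 0.14], "yaw": 0.004}, {"claw": 1, "delta_pos": [0, 0, 2], "yaw": 0}, {"claw": 1, "delta_pos": [0, 0, 0], "yaw": 0}]'

```text
clock: 28.6
eef_pos: [604.1, 91.5, 282.1]
tcp_rot: [-3.139, -0.008, 2.988]
contact_force: [-1.4, 0.0, -7.6]
opening: 0.33
grasp_force: 71.3
```

```bash
python3 -c "
from h import *
s=r.sense();print(s['eef_pos'],s['tcp_rot'],s['opening'],s['contact_force'])
g=grab('scene');cv2.imwrite('pics/sc11c.png',cv2.resize(g['img'][140:290,240:400],(640,600)))
m=mask(g,(172,6),110,50,(600,720),(30,140),(100,220));print(m.sum(),g['P'][m].mean(0).round(1))
rows([(605.5,92.7,95,2.99,1),(605.5,92.7,72,2.99,1)],claw=1)"
```

```text
[604.13376977  91.54376907 282.07891425] [-3.13940559 -0.00754956  2.98831152] 0.3298974862465143 [-1.39044504  0.02908792 -7.63208761]
40 [647.7  84.6 136.9]
[{"claw":1,"delta_pos":[-0.08,0.05,3.34],"yaw":-0.001},{"claw":1,"delta_pos":[0,0,2.3],"yaw":-0}]
```

View pics/sc11c.png

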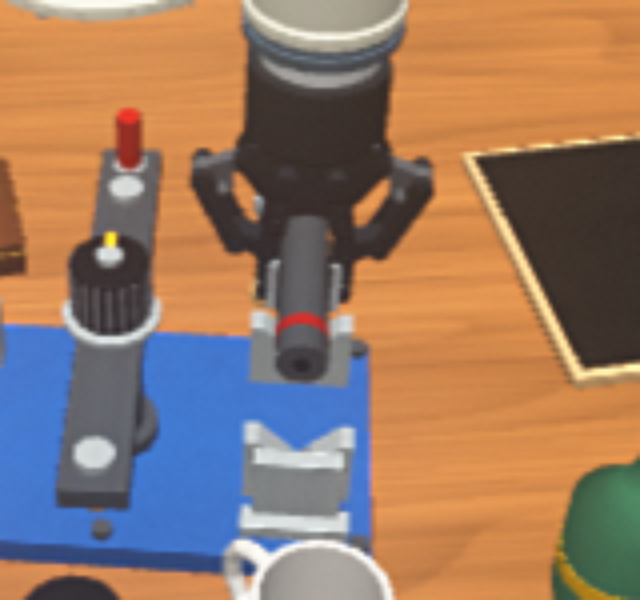

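Punch lined up over the left V's, tail at (302,362). Lower gently.

>>> apply_moves --deltas '[{"claw": 1, "delta_pos": [-0.08, 0.05, 3.3], "yaw": 0}, {"claw": 1, "delta_pos": [0, 0, 1.5], "yaw": 0}, {"claw": 1, "delta_pos": [0, 0, 0.5], "yaw": 0}, {"claw": 1, "delta_pos": [0, 0, 0.2], "yaw": 0}, {"claw": 1, "delta_pos": [0, 0, 0.2], "yaw": 0}, {"claw": 1, "delta_pos": [0, 0, 0], "yaw": 0}]' --grip_force 40

```text
clock: 29.4
eef_pos: [606.9, 93.0, 229.6]
tcp_rot: [3.141, 0.001, 2.99]
contact_force: [0.5, -0.2, -7.3]
opening: 0.324
grasp_force: 71.3
```

>>> apply_moves --deltas '[{"claw": 1, "delta_pos": [0, 0, 0.2], "yaw": 0}, {"claw": 1, "delta_pos": [0, 0, 0.2], "yaw": 0}, {"claw": 1, "delta_pos": [0, 0, 0], "yaw": 0}, {"claw": 1, "delta_pos": [0, 0, 0], "yaw": 0}]' --grip_force 40

```text
clock: 29.9
eef_pos: [606.7, 92.9, 225.1]
tcp_rot: [-3.142, -0.0, 2.99]
contact_force: [-0.3, 0.2, -6.7]
opening: 0.329
grasp_force: 71.3
```

>>> apply_moves --deltas '[{"claw": 1, "delta_pos": [0, 0, 0.2], "yaw": 0}, {"claw": 1, "delta_pos": [0, 0, 0], "yaw": 0}]'

```text
clock: 30.15
eef_pos: [606.9, 92.9, 223.5]
tcp_rot: [3.142, 0.0, 2.99]
contact_force: [-1.2, -0.9, -0.5]
opening: 0.329
grasp_force: 72.3
```

>>> apply_moves --deltas '[{"claw": 1, "delta_pos": [0, 0, 0.15], "yaw": 0}, {"claw": 1, "delta_pos": [0, 0, 0], "yaw": 0}, {"claw": 1, "delta_pos": [0, 0, 0], "yaw": 0}]'

```text
clock: 30.52
eef_pos: [606.9, 92.9, 223.3]
tcp_rot: [3.141, 0.001, 2.99]
contact_force: [-6.9, -1.9, 13.7]
opening: 0.325
grasp_force: 74.1
```

Seated on the V. Slide it back to the stop.

>>> apply_moves --deltas '[{"claw": 1, "delta_pos": [-0.3, 0, -0.08], "yaw": 0}, {"claw": 1, "delta_pos": [-0.3, 0, 0], "yaw": 0}, {"claw": 1, "delta_pos": [-0.3, 0, 0], "yaw": 0}, {"claw": 1, "delta_pos": [0, 0, 0], "yaw": 0}]'

```text
clock: 31.02
eef_pos: [610.8, 92.3, 222.9]
tcp_rot: [-3.14, -0.015, 2.988]
contact_force: [-32.0, 5.8, 30.8]
opening: 0.327
grasp_force: 75.7
```

>>> apply_moves --deltas '[{"claw": 1, "delta_pos": [0.3, 0, -0.1], "yaw": 0}, {"claw": 1, "delta_pos": [0, 0, 0], "yaw": 0}]'

```text
clock: 31.28
eef_pos: [610.9, 92.1, 223.3]
tcp_rot: [-3.141, -0.004, 2.989]
contact_force: [-7.9, 0.0, 2.2]
opening: 0.324
grasp_force: 72.5
```

```bash
python3 -c "
from h import *
s=r.sense();print(s['eef_pos'],s['tcp_rot'],s['opening'],s['contact_force'],s['wrist_torque'])
g=grab('scene');cv2.imwrite('pics/sc12c.png',cv2.resize(g['img'][185:275,285:365],(640,720))[:600])
m=mask(g,(172,6),110,50,(600,720),(30,140),(50,220));print(m.sum(),g['P'][m].mean(0).round(1))
vs,us=np.nonzero(m);print(us.mean(),vs.mean(),ray(g,us.mean(),vs.mean(),77))
"
```

```text
[610.9161804   92.12654814 223.28269411] [-3.1408541  -0.00422137  2.98934988] 0.3236915427077455 [-7.90614255  0.03287398  2.21805517] [ 0.03067477  1.1727458  -0.24571631]
36 [655.   85.2  78.9]
314.5 240.58333333333334 [653.24340591  85.53598741  77.        ]
```

View pics/sc12c.png

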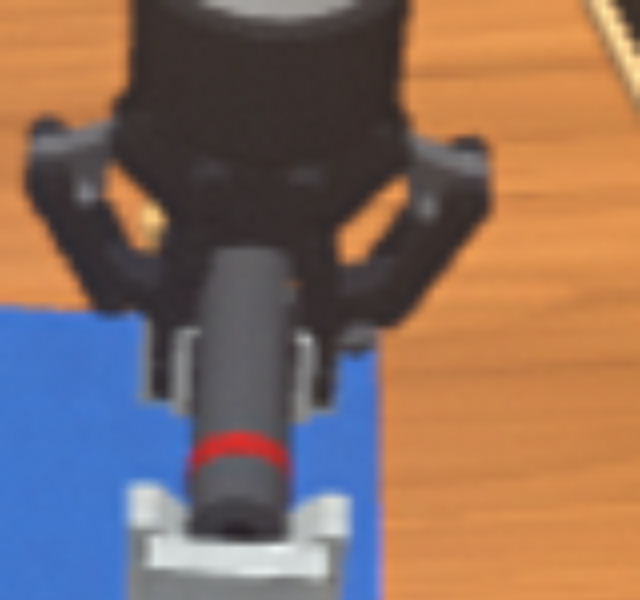

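The red ring is at v=240.6 versus 243.5 for a seated one, so it is ~7 mm short; heavy down-pressure was causing friction. Unload a bit and push on.

>>> apply_moves --deltas '[{"claw": 1, "delta_pos": [0, 0, -0.08], "yaw": 0}, {"claw": 1, "delta_pos": [-0.2, 0, -0.03], "yaw": 0}, {"claw": 1, "delta_pos": [-0.2, 0, -0.03], "yaw": 0}, {"claw": 1, "delta_pos": [0, 0, 0], "yaw": 0}]'

```text
clock: 31.82
eef_pos: [617.0, 91.4, 224.7]
tcp_rot: [3.142, 0.0, 2.99]
contact_force: [-0.0, 0.1, -7.6]
opening: 0.327
grasp_force: 71.6
```

>>> apply_moves --deltas '[{"claw": 1, "delta_pos": [0, 0, 0.12], "yaw": 0}, {"claw": 1, "delta_pos": [0, 0, 0], "yaw": 0}, {"claw": 1, "delta_pos": [0, 0, 0], "yaw": 0}]'

```text
clock: 32.2
eef_pos: [616.7, 91.3, 223.6]
tcp_rot: [3.142, 0.0, 2.99]
contact_force: [0.5, -1.3, -5.0]
opening: 0.324
grasp_force: 71.9
```

>>> apply_moves --deltas '[{"claw": 1, "delta_pos": [-0.2, 0, 0], "yaw": 0}, {"claw": 1, "delta_pos": [0, 0, 0], "yaw": 0}, {"claw": 1, "delta_pos": [0, 0, 0], "yaw": 0}]'

```text
clock: 32.58
eef_pos: [618.3, 91.1, 223.5]
tcp_rot: [-3.141, -0.001, 2.99]
contact_force: [-4.3, -1.3, -2.1]
opening: 0.328
grasp_force: 72.0
```

>>> apply_moves --deltas '[{"claw": 1, "delta_pos": [-0.2, 0, 0], "yaw": 0}, {"claw": 1, "delta_pos": [0, 0, 0], "yaw": 0}, {"claw": 1, "delta_pos": [0, 0, 0], "yaw": 0}]'

```text
clock: 32.95
eef_pos: [620.3, 90.7, 223.5]
tcp_rot: [-3.141, -0.001, 2.99]
contact_force: [-4.8, -1.2, -2.2]
opening: 0.326
grasp_force: 72.1
```

```bash
python3 -c "
from h import *
s=r.sense();print(s['eef_pos'],s['contact_force'],s['wrist_torque'])
g=grab('scene')
m=mask(g,(172,6),110,50,(600,720),(30,140),(50,220));
vs,us=np.nonzero(m);print(us.mean(),vs.mean(),g['P'][m].mean(0))
"
```

```text
[620.25927303  90.73595348 223.49649254] [-4.78077353 -1.18087581 -2.16203475] [-0.1835937   0.74203264 -0.19478295]
314.6 243.62857142857143 [664.63537821  84.03707372  79.08066271]
```

>>> apply_moves --deltas '[{"claw": 1, "delta_pos": [-0.2, 0, 0], "yaw": 0}, {"claw": 1, "delta_pos": [0, 0, 0], "yaw": 0}, {"claw": 1, "delta_pos": [0, 0, 0], "yaw": 0}]'

```text
clock: 33.38
eef_pos: [620.9, 90.7, 223.4]
tcp_rot: [-3.141, -0.005, 2.99]
contact_force: [-12.0, 0.9, 4.9]
opening: 0.325
grasp_force: 72.9
```

>>> apply_moves --deltas '[{"claw": 1, "delta_pos": [-0.2, 0, 0], "yaw": 0}, {"claw": 1, "delta_pos": [0, 0, 0], "yaw": 0}, {"claw": 1, "delta_pos": [0, 0, 0], "yaw": 0}]'

```text
clock: 33.75
eef_pos: [621.6, 90.6, 223.4]
tcp_rot: [-3.14, -0.008, 2.99]
contact_force: [-19.4, 2.5, 10.6]
opening: 0.332
grasp_force: 73.6
```

At the stop (force now rises with each step). Ease and release, then look.

>>> apply_moves --deltas '[{"claw": 1, "delta_pos": [0.2, 0, 0], "yaw": 0}, {"claw": 1, "delta_pos": [0, 0, 0], "yaw": 0}, {"claw": -0.4, "delta_pos": [0, 0, 0], "yaw": 0}, {"claw": -0.4, "delta_pos": [0, 0, 0], "yaw": 0}, {"claw": -0.8, "delta_pos": [0, 0, 0], "yaw": 0}, {"claw": -1, "delta_pos": [0, 0, -3], "yaw": 0}, {"claw": -1, "delta_pos": [0, 0, -5], "yaw": 0}, {"claw": -1, "delta_pos": [0, 0, -5], "yaw": 0}]'

```text
clock: 34.75
eef_pos: [622.7, 90.4, 355.0]
tcp_rot: [3.142, 0.0, 2.99]
contact_force: [1.0, 0.5, 0.7]
opening: 1.002
grasp_force: 0.0
```

```bash
python3 -c "
from h import *
s=r.sense();print(s['eef_pos'],s['contact_force'])
g=grab('scene')
m=mask(g,(172,6),110,50,(600,720),(30,140),(50,220));
vs,us=np.nonzero(m);print('ring',us.mean(),vs.mean(),g['P'][m].mean(0))
m=mask(g,(0,180),0,0,(520,720),(60,130),(72,90)); P=g['P'][m]; c=np.array([615.7,-20.7]); X=(P[:,:2]-c)@[.9888,-.1494]; Y=(P[:,:2]-c)@[.1494,.9888]
print(len(P),np.percentile(X,[1,99]))
for lo in range(-100,60,20):
  k=(X>lo)&(X<lo+20); print(lo,k.sum(),Y[k].mean().round(1),np.percentile(P[k,2],90).round(1)) if k.any() else 0
cv2.imwrite('pics/sc13c.png',cv2.resize(g['img'][185:265,285:365],(600,600)))
"
```

```text
[622.71980545  90.4412992  355.01364239] [1.02502413 0.47789867 0.72161026]
ring 314.6216216216216 243.8918918918919 [665.10255835  84.04077406  78.70594352]
646 [-98.00310756  66.74690452]
-100 61 111.9 82.0
-80 76 112.3 81.4
-60 63 112.5 81.6
-40 66 111.8 81.1
-20 67 111.4 81.0
0 70 111.8 81.2
20 76 111.1 81.3
40 105 111.9 81.0
```

View pics/sc13c.png

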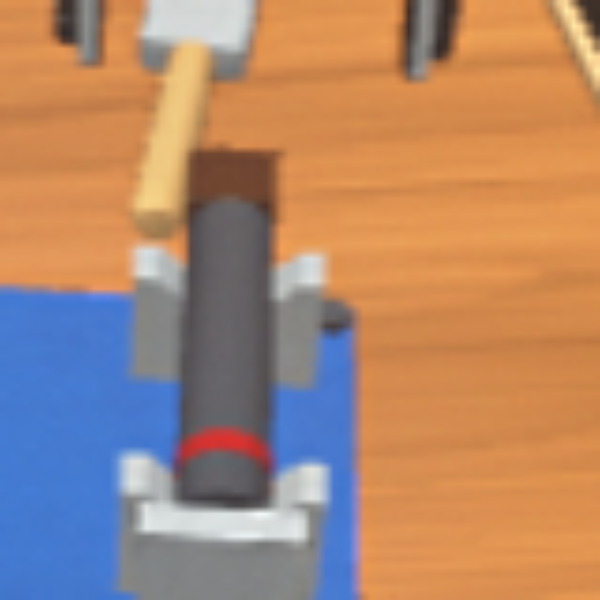

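The dull punch lies on both Vs with its tail tight against the stop (ring at v=243.9, matching the seated ground punch; top level at 81 mm all along). I have now viewed 16 pictures, over the limit of 14, so I go on with numbers only. Next, the strap handle.

```bash
python3 -c "
from h import *
g=grab('scene');m=mask(g,(170,8),120,60,(400,540),(-60,60),(110,200)); print('handle',g['P'][m].mean(0),m.sum())
rows([(477,-1.2,200,2.994,0),(477,-1.2,146,2.994,1)])"
```

```text
handle [479.74419798  -1.09876803 143.41199944] 80
[{"claw":-1,"delta_pos":[4.4,-3.77,0.16],"yaw":-0.001},{"claw":-1,"delta_pos":[4.41,-3.77,0.16],"yaw":-0.001},{"claw":-1,"delta_pos":[4.41,-3.76,0.16],"yaw":-0.001},{"claw":-1,"delta_pos":[0,0,5.4],"yaw":-0}]
```

>>> apply_moves --deltas '[{"claw": -1, "delta_pos": [4.4, -3.77, 0], "yaw": -0.001}, {"claw": -1, "delta_pos": [4.41, -3.77, 0], "yaw": -0.001}, {"claw": -1, "delta_pos": [4.41, -3.76, 0], "yaw": -0.001}, {"claw": -1, "delta_pos": [0, 0, 0], "yaw": 0}, {"claw": -1, "delta_pos": [0, 0, 0], "yaw": 0}]' --grip_force 30

```text
clock: 35.48
eef_pos: [475.5, -1.4, 353.9]
tcp_rot: [3.141, 0.002, 2.992]
contact_force: [0.7, 0.3, 0.0]
opening: 0.999
grasp_force: 0.0
```

```bash
python3 -c "
from h import *
rows([(477,-1.2,146,2.994,1)])"
```

```text
[{"claw":-1,"delta_pos":[-0.15,0.05,5.29],"yaw":-0.002}]
```

>>> apply_moves --deltas '[{"claw": -1, "delta_pos": [-0.15, 0, 5.2], "yaw": 0}, {"claw": -1, "delta_pos": [0, 0, 0], "yaw": 0}, {"claw": 1, "delta_pos": [0, 0, 0], "yaw": 0}, {"claw": 1, "delta_pos": [0, 0, 0], "yaw": 0}, {"claw": 1, "delta_pos": [0, 0, 0], "yaw": 0}, {"claw": 1, "delta_pos": [0, 0, 0], "yaw": 0}, {"claw": 1, "delta_pos": [0, 0, 0], "yaw": 0}]'

```text
clock: 36.35
eef_pos: [476.5, -1.6, 302.0]
tcp_rot: [3.141, 0.001, 2.993]
contact_force: [0.5, 0.6, 0.0]
opening: 0.172
grasp_force: 29.5
```

```bash
python3 -c "
from h import *
s=r.sense();p=s['eef_pos'];print(p,s['opening'],s['contact_force'],s['tcp_rot'])
c=np.array([615.7,-20.7]); d=p[:2]-c; R=np.hypot(*d); a=np.arctan2(d[1],d[0]); print(R,a)
w=s['tcp_rot'][2]; N=10; t=np.pi/2-.15-a; print(t)
rows([(c[0]+R*np.cos(a+i*t/N),c[1]+R*np.sin(a+i*t/N),p[2]-155,w+i*t/N,1) for i in range(1,N+1)],claw=1)"
```

```text
[476.49757149  -1.59261783 301.95318756] 0.17223467219903937 [0.46032665 0.64442663 0.0454492 ] [3.14143365e+00 8.43795785e-04 2.99276487e+00]
140.50768006310017 3.0051818243262463
-1.5843854975313496
[{"claw":1,"delta_pos":[-0.15,2.22,0],"yaw":0.158},{"claw":1,"delta_pos":[-0.15,2.22,0],"yaw":0.158},{"claw":1,"delta_pos":[-0.15,2.22,0],"yaw":0.158},{"claw":1,"delta_pos":[-0.15,2.22,0],"yaw":0.158},{"claw":1,"delta_pos":[-0.15,2.22,0],"yaw":0.158},{"claw":1,"delta_pos":[-0.15,2.22,0],"yaw":0.158},{"claw":1,"delta_pos":[-0.15,2.22,0],"yaw":0.158},{"claw":1,"delta_pos":[-0.15,2.22,0],"yaw":0.158}]
[{"claw":1,"delta_pos":[-0.15,2.22,0],"yaw":0.158},{"claw":1,"delta_pos":[-0.15,2.22,0],"yaw":0.158}]
```

>>> apply_moves --deltas '[{"claw": 1, "delta_pos": [-0.16, 2.2, 0], "yaw": 0.158}, {"claw": 1, "delta_pos": [-0.16, 2.2, 0], "yaw": 0.158}, {"claw": 1, "delta_pos": [-0.16, 2.2, 0], "yaw": 0.158}, {"claw": 1, "delta_pos": [-0.16, 2.2, 0], "yaw": 0.158}, {"claw": 1, "delta_pos": [-0.16, 2.2, 0], "yaw": 0.158}, {"claw": 1, "delta_pos": [-0.16, 2.2, 0], "yaw": 0.158}]'

```text
clock: 37.1
eef_pos: [550.2, 103.2, 301.6]
tcp_rot: [-3.141, -0.001, 2.04]
contact_force: [0.5, -4.0, 1.4]
opening: 0.177
grasp_force: 29.7
```

>>> apply_moves --deltas '[{"claw": 1, "delta_pos": [-0.16, 2.2, 0], "yaw": 0.158}, {"claw": 1, "delta_pos": [-0.16, 2.2, 0], "yaw": 0.158}, {"claw": 1, "delta_pos": [-0.16, 2.2, 0], "yaw": 0.158}, {"claw": 1, "delta_pos": [-0.16, 2.2, 0], "yaw": 0.158}, {"claw": 1, "delta_pos": [0, 0, 0], "yaw": 0}, {"claw": 1, "delta_pos": [0, 0, 0], "yaw": 0}]'

```text
clock: 37.85
eef_pos: [635.3, 117.0, 301.6]
tcp_rot: [-3.141, -0.001, 1.416]
contact_force: [0.8, 2.0, 1.7]
opening: 0.175
grasp_force: 29.9
```

```bash
python3 -c "
from h import *
s=r.sense();p=s['eef_pos'];print(p,s['opening'],s['contact_force'],s['tcp_rot'])
d=p[:2]-[615.7,-20.7];print(np.arctan2(d[1],d[0])-np.pi/2,'vs start -0.146..-0.154')"
```

```text
[635.28929583 116.95860161 301.62408027] 0.17541668965525561 [0.84022433 1.96029752 1.69725869] [-3.14141776e+00 -5.55652380e-04  1.41590472e+00]
-0.1413544070771513 vs start -0.146..-0.154
```

>>> apply_moves --deltas '[{"claw": -1, "delta_pos": [0, 0, 0], "yaw": 0}, {"claw": -1, "delta_pos": [0, 0, 0], "yaw": 0}, {"claw": -1, "delta_pos": [0, 0, 0], "yaw": 0}, {"claw": -1, "delta_pos": [0, 0, -4], "yaw": 0}, {"claw": -1, "delta_pos": [0, 0, -5], "yaw": 0}, {"claw": -1, "delta_pos": [0, 0, 0], "yaw": 0}]'

```text
clock: 38.6
eef_pos: [636.9, 116.9, 396.1]
tcp_rot: [3.134, -0.002, 1.413]
contact_force: [0.7, 0.6, -0.5]
opening: 1.005
grasp_force: 0.0
```

```bash
python3 -c "
from h import *
g=grab('scene');m=mask(g,(170,8),120,60,(550,700),(50,200),(100,200)); print('handle',g['P'][m].mean(0),m.sum(),'was 638.7 118.3')
s=r.sense(); import builtins
# force long way: two legs so the turn is +yaw (clockwise)
rows([(626,48,236,0.07,8),(615.5,-20.5,236,-1.28,8),(615.5,-20.5,147,-1.28,2)])"
```

```text
handle [640.10699873 117.91349456 144.3339442 ] 99 was 638.7 118.3
[{"claw":-1,"delta_pos":[-0.87,0.01,0.03],"yaw":0.168},{"claw":-1,"delta_pos":[-0.86,0.15,0.03],"yaw":0.168},{"claw":-1,"delta_pos":[-0.82,0.3,0.03],"yaw":0.168},{"claw":-1,"delta_pos":[-0.76,0.43,0.03],"yaw":0.168},{"claw":-1,"delta_pos":[-0.67,0.55,0.03],"yaw":0.168},{"claw":-1,"delta_pos":[-0.57,0.65,0.03],"yaw":0.168},{"claw":-1,"delta_pos":[-0.46,0.74,0.03],"yaw":0.168},{"claw":-1,"delta_pos":[-0.33,0.81,0.03],"yaw":0.168}]
[{"claw":-1,"delta_pos":[-0.19,0.84,0],"yaw":0.169},{"claw":-1,"delta_pos":[-0.05,0.87,0],"yaw":0.169},{"claw":-1,"delta_pos":[0.1,0.86,0],"yaw":0.169},{"claw":-1,"delta_pos":[0.24,0.83,0],"yaw":0.169},{"claw":-1,"delta_pos":[0.38,0.78,0],"yaw":0.169},{"claw":-1,"delta_pos":[0.5,0.7,0],"yaw":0.169},{"claw":-1,"delta_pos":[0.62,0.61,0],"yaw":0.169},{"claw":-1,"delta_pos":[0.71,0.5,0],"yaw":0.169}]
[{"claw":-1,"delta_pos":[0,0,4.45],"yaw":-0},{"claw":-1,"delta_pos":[0,0,4.45],"yaw":-0}]
```

>>> apply_moves --deltas '[{"claw": -1, "delta_pos": [-0.87, 0.01, 0], "yaw": 0.168}, {"claw": -1, "delta_pos": [-0.86, 0.15, 0], "yaw": 0.168}, {"claw": -1, "delta_pos": [-0.82, 0.3, 0], "yaw": 0.168}, {"claw": -1, "delta_pos": [-0.76, 0.43, 0], "yaw": 0.168}, {"claw": -1, "delta_pos": [-0.67, 0.55, 0], "yaw": 0.168}, {"claw": -1, "delta_pos": [-0.57, 0.65, 0], "yaw": 0.168}, {"claw": -1, "delta_pos": [-0.46, 0.74, 0], "yaw": 0.168}, {"claw": -1, "delta_pos": [-0.33, 0.81, 0], "yaw": 0.168}]'

```text
clock: 39.65
eef_pos: [624.9, 47.5, 389.8]
tcp_rot: [3.141, 0.003, 0.064]
contact_force: [-0.5, -0.1, -0.4]
opening: 1.002
grasp_force: 0.0
```

>>> apply_moves --deltas '[{"claw": -1, "delta_pos": [-0.19, 0.84, 0], "yaw": 0.169}, {"claw": -1, "delta_pos": [-0.05, 0.87, 0], "yaw": 0.169}, {"claw": -1, "delta_pos": [0.1, 0.86, 0], "yaw": 0.169}, {"claw": -1, "delta_pos": [0.24, 0.83, 0], "yaw": 0.169}, {"claw": -1, "delta_pos": [0.38, 0.78, 0], "yaw": 0.169}, {"claw": -1, "delta_pos": [0.5, 0.7, 0], "yaw": 0.169}, {"claw": -1, "delta_pos": [0.62, 0.61, 0], "yaw": 0.169}, {"claw": -1, "delta_pos": [0.71, 0.5, 0], "yaw": 0.169}]'

```text
clock: 40.65
eef_pos: [614.2, -20.9, 389.8]
tcp_rot: [3.139, 0.001, -1.289]
contact_force: [0.1, 0.4, 0.4]
opening: 1.003
grasp_force: 0.0
```

>>> apply_moves --deltas '[{"claw": -1, "delta_pos": [0, 0, 0], "yaw": 0}, {"claw": -1, "delta_pos": [0, 0, 0], "yaw": 0}]'

```text
clock: 40.9
eef_pos: [614.6, -20.4, 390.8]
tcp_rot: [3.14, 0.001, -1.28]
contact_force: [0.1, -0.5, 0.7]
opening: 1.0
grasp_force: 0.0
```

```bash
python3 -c "
from h import *
print(r.sense()['qpos'].round(3))
rows([(615.5,-20.5,146,-1.28,2)])"
```

```text
[-0.036  0.351  1.669  0.     1.123  2.815]
[{"claw":-1,"delta_pos":[0.02,-0.04,4.49],"yaw":0},{"claw":-1,"delta_pos":[0.02,-0.04,4.49],"yaw":0}]
```

>>> apply_moves --deltas '[{"claw": -1, "delta_pos": [0, 0, 4.45], "yaw": 0}, {"claw": -1, "delta_pos": [0, 0, 4.45], "yaw": 0}, {"claw": -1, "delta_pos": [0, 0, 0], "yaw": 0}, {"claw": 1, "delta_pos": [0, 0, 0], "yaw": 0}, {"claw": 1, "delta_pos": [0, 0, 0], "yaw": 0}, {"claw": 1, "delta_pos": [0, 0, 0], "yaw": 0}, {"claw": 1, "delta_pos": [0, 0, 0], "yaw": 0}, {"claw": 1, "delta_pos": [0, 0, 0], "yaw": 0}]' --grip_force 40

```text
clock: 41.9
eef_pos: [614.9, -20.8, 304.9]
tcp_rot: [-3.14, -0.001, -1.283]
contact_force: [-6.0, -1.4, 8.9]
opening: 0.529
grasp_force: 39.4
```

>>> apply_moves --deltas '[{"claw": 1, "delta_pos": [0, 0, 0.03], "yaw": -0.16}, {"claw": 1, "delta_pos": [0, 0, 0.03], "yaw": -0.16}, {"claw": 1, "delta_pos": [0, 0, 0.03], "yaw": -0.16}, {"claw": 1, "delta_pos": [0, 0, 0.03], "yaw": -0.16}, {"claw": 1, "delta_pos": [0, 0, 0.03], "yaw": -0.16}, {"claw": 1, "delta_pos": [0, 0, 0.03], "yaw": -0.16}, {"claw": 1, "delta_pos": [0, 0, 0.03], "yaw": -0.16}, {"claw": 1, "delta_pos": [0, 0, 0.03], "yaw": -0.16}]'

```text
clock: 42.9
eef_pos: [615.1, -19.8, 302.5]
tcp_rot: [-3.14, -0.002, 0.001]
contact_force: [-3.6, 6.2, 9.0]
opening: 0.526
grasp_force: 39.6
```

```bash
python3 -c "
from h import *
s=r.sense();print(s['qpos'].round(3),s['wrist_torque'].round(3),s['contact_force'].round(1),s['opening'])
"
```

```text
[-0.035  0.448  1.741  0.003  0.951  1.533] [ 1.539  0.626 -0.166] [-3.6  6.2  9. ] 0.5256190955771988
```

>>> apply_moves --deltas '[{"claw": 1, "delta_pos": [0, 0, 0.03], "yaw": -0.16}, {"claw": 1, "delta_pos": [0, 0, 0.03], "yaw": -0.16}, {"claw": 1, "delta_pos": [0, 0, 0.03], "yaw": -0.16}, {"claw": 1, "delta_pos": [0, 0, 0.03], "yaw": -0.16}, {"claw": 1, "delta_pos": [0, 0, 0.03], "yaw": -0.16}, {"claw": 1, "delta_pos": [0, 0, 0.03], "yaw": -0.16}, {"claw": 1, "delta_pos": [0, 0, 0.03], "yaw": -0.16}, {"claw": 1, "delta_pos": [0, 0, 0.03], "yaw": -0.16}]'

```text
clock: 43.9
eef_pos: [614.1, -19.5, 300.0]
tcp_rot: [-3.139, -0.002, 1.281]
contact_force: [-8.6, 8.4, 13.8]
opening: 0.52
grasp_force: 39.9
```

```bash
python3 -c "
from h import *
s=r.sense();print(s['qpos'].round(3),s['wrist_torque'].round(3),s['contact_force'].round(1),s['opening'])
"
```

```text
[-0.035  0.451  1.743  0.003  0.949  0.253] [ 1.445  2.063 -0.134] [-8.6  8.4 13.8] 0.5203078105401032
```

>>> apply_moves --deltas '[{"claw": 1, "delta_pos": [0, 0, 0.03], "yaw": -0.16}, {"claw": 1, "delta_pos": [0, 0, 0.03], "yaw": -0.16}, {"claw": 1, "delta_pos": [0, 0, 0.03], "yaw": -0.16}, {"claw": 1, "delta_pos": [0, 0, 0], "yaw": 0}]'

```text
clock: 44.4
eef_pos: [613.9, -19.8, 299.0]
tcp_rot: [-3.14, -0.002, 1.759]
contact_force: [-9.8, 6.1, 15.2]
opening: 0.524
grasp_force: 40.2
```

```bash
python3 -c "
from h import *
s=r.sense();print(s['qpos'].round(3),s['wrist_torque'].round(3),s['contact_force'].round(1),s['opening'])
"
```

```text
[-0.035  0.452  1.744  0.002  0.948 -0.225] [1.018 2.271 0.17 ] [-9.8  6.1 15.2] 0.524171633294544
```

>>> apply_moves --deltas '[{"claw": 1, "delta_pos": [0, 0, 0.03], "yaw": -0.12}, {"claw": 1, "delta_pos": [0, 0, 0.03], "yaw": -0.12}, {"claw": 1, "delta_pos": [0, 0, 0], "yaw": 0}]'

```text
clock: 44.78
eef_pos: [614.5, -20.4, 298.4]
tcp_rot: [3.141, -0.001, 1.997]
contact_force: [-7.1, 2.0, 10.0]
opening: 0.531
grasp_force: 40.3
```

```bash
python3 -c "
from h import *
s=r.sense();print(s['qpos'].round(3),s['wrist_torque'].round(3),s['contact_force'].round(1),s['opening'])
"
```

```text
[-3.600e-02  4.530e-01  1.744e+00  1.000e-03  9.450e-01 -4.630e-01] [ 0.292  1.195 -0.521] [-7.1  2.  10. ] 0.5311627699090009
```

>>> apply_moves --deltas '[{"claw": 1, "delta_pos": [0, 0, 0.03], "yaw": -0.12}, {"claw": 1, "delta_pos": [0, 0, 0.03], "yaw": -0.12}, {"claw": 1, "delta_pos": [0, 0, 0], "yaw": 0}]'

```text
clock: 45.15
eef_pos: [614.4, -20.6, 298.0]
tcp_rot: [3.141, -0.001, 2.237]
contact_force: [-6.7, 0.5, 13.1]
opening: 0.526
grasp_force: 41.0
```

```bash
python3 -c "
from h import *
s=r.sense();print(s['qpos'].round(3),s['wrist_torque'].round(3),s['contact_force'].round(1),s['opening'])
"
```

```text
[-3.600e-02  4.530e-01  1.744e+00  1.000e-03  9.440e-01 -7.030e-01] [ 0.222  1.423 -0.787] [-6.7  0.5 13.1] 0.526401349796174
```

>>> apply_moves --deltas '[{"claw": 1, "delta_pos": [0, 0, 0], "yaw": -0.1}, {"claw": 1, "delta_pos": [0, 0, 0], "yaw": -0.1}, {"claw": 1, "delta_pos": [0, 0, 0], "yaw": -0.1}, {"claw": 1, "delta_pos": [0, 0, 0], "yaw": 0}]' --grip_force 60

```text
clock: 45.65
eef_pos: [614.6, -20.6, 297.8]
tcp_rot: [3.14, -0.0, 2.536]
contact_force: [-5.9, 1.3, 9.0]
opening: 0.525
grasp_force: 61.4
```

```bash
python3 -c "
from h import *
s=r.sense();print(s['qpos'].round(3),s['wrist_torque'].round(3),s['contact_force'].round(1),s['opening'])
"
```

```text
[-3.600e-02  4.540e-01  1.744e+00  1.000e-03  9.430e-01 -1.002e+00] [ 0.146  0.88  -1.322] [-5.9  1.3  9. ] 0.5250932629758011
```

>>> apply_moves --deltas '[{"claw": -1, "delta_pos": [0, 0, 0], "yaw": 0}, {"claw": -1, "delta_pos": [0, 0, 0], "yaw": 0}, {"claw": -1, "delta_pos": [0, 0, 0], "yaw": 0}, {"claw": -1, "delta_pos": [0, 0, -4], "yaw": 0}, {"claw": -1, "delta_pos": [0, 0, -5], "yaw": 0}, {"claw": -1, "delta_pos": [0, 0, -5], "yaw": 0}, {"claw": -1, "delta_pos": [0, 0, -5], "yaw": 0}, {"claw": -1, "delta_pos": [0, 0, 0], "yaw": 0}]'

```text
clock: 46.65
eef_pos: [615.7, -20.6, 490.4]
tcp_rot: [3.137, 0.007, 2.537]
contact_force: [-0.7, 0.2, -0.3]
opening: 1.002
grasp_force: 0.0
```

```bash
python3 -c "
from h import *
g=grab('scene');m=mask(g,(170,8),120,60,(550,700),(90,200),(100,200)); print('handle',g['P'][m].mean(0),m.sum())
m=mask(g,(172,6),110,50,(600,720),(30,105),(50,100));vs,us=np.nonzero(m);print('ring',us.mean(),vs.mean(),m.sum())
m=mask(g,(0,180),0,0,(560,700),(30,140),(90,170)); print('strap z',np.percentile(g['P'][m][:,2],[50,90]))
y=mask(g,(18,35),130,80,(560,680),(-70,30),(130,190));vs,us=np.nonzero(y);q=ray(g,us.mean(),vs.mean(),154);print('stripe px',us.mean(),vs.mean(),y.sum(),q-[615,-20.7,0], proj(g,[615,-20.7,154]))
# green rings in the tray
m=mask(g,(45,90),60,40,(380,640),(-480,-240),(0,60));n,l,st,ct=cv2.connectedComponentsWithStats(m.astype(np.uint8));print([g['P'][l==i].mean(0).round(0) for i in range(1,n) if st[i,4]>5])
"
```

```text
handle [639.66362223 117.93413591 137.71367762] 98
ring 314.6216216216216 243.8918918918919 37
strap z [111.92450215 126.36502874]
stripe px 266.3333333333333 210.83333333333334 18 [ 12.31002784  -0.74983161 154.        ] (np.float64(266.39355118792133), np.float64(207.10603716464607))
[array([ 531., -316.,   34.]), array([ 534., -405.,   34.])]
```

Everything reads right: the nut is at its stop (torque rose with grip force and the stripe is back at its starting pixel). The strap is down and square, the dull punch's ring hasn't moved, and both green rings are in the tray.

```bash
python3 -c "
from rig import r
print(r.sign_off())"
```

```text
the job is handed in; nothing more can be done
None
```

I changed the punches and handed the job in at about 47 s on the robot clock; it returned no verdict: two reground punches in the tray, the one dull punch seated in the left V, strap square, and the nut (it slackens clockwise) tight again — but I viewed 16 pictures, over the limit of 14.

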